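# Complete the matched pairs and shut their boxes

### The arm

A 7-joint arm with a two-finger parallel gripper is mounted at the origin on a cart in front of the work surface, level with it; the furniture and walls round the work are solid. World frame = base frame: x ahead of the robot, y to its left, z up, the work surface at z = 0. Lengths are in mm, angles in rad, forces in N, time in s.
With the tool pointing down it reaches from about 400 to 875 mm from the base axis. Payload 6.5 kg.
Tool frame: the origin (TCP) lies midway between the tips of the shut fingers; the grasp point (between the pads) lies ctrl.grip_point_offset behind it (ctrl.grip_point_offset is the distance from the TCP to the grasp point, in mm); z points along the fingers, x is the direction in which the jaws open and shut, and the axes are right-handed (so a half turn about z gives the same grasp; the last joint's range is limited). The gripper opens to 85 mm and grips with 20 to 120 N. Pads are 22 mm wide; open, the fingers measure 114 mm over their backs; the gripper's body (76 mm by 85 mm) begins 54 mm behind the grasp point. The pads swing forward as they close: fully open they stand 13 mm farther back than shut.
Start: joints at [1.235, 0.536, -0.004, 1.538, 0.003, 1.067, -0.071], TCP at [173.245, -626.479, 196.29] pointing down, gripper open.
Joint ranges: [-2.7, 2.7], [-0.37, 2.16], [-1.27, 1.26], [0.24, 2.4], [-1.31, 4.45], [0.19, 1.91], [-2.76, 2.76]. Speed limits (rad/s): [2.39, 2.39, 3.14, 3.14, 3.14, 3.14, 3.14].

### API

Orientations are given as a unit quaternion [x, y, z, w].
In Python, from plant import observe, optics, ctrl, finder gives the robot as it stands.
- The arm moves only by the tool drive_tool, never from a script. Its argument "targets" is a list of rows, each an object of numbers: "claw": the opening, from 0 (shut) to 1 (fully open); "x", "y", "z": the shift along the world's x, y, z in m; "twist": the turn about the world's z in degrees. A call has 1 to 20 rows; each row shifts and turns the commanded pose from where the row before left it; what a row does not reach is not made up. A row lasts 1/12 s, in which the tool goes at most 41.7 mm and 7.16 degrees, less where a joint would pass 70% of its speed; a pose out of reach is approached as far as the arm can. A call with a gripper value outside its range is refused whole. The fingers move at their own pace and stop on an object; "grip_force" is the grip in N (left out, the last holds). Time passes only in rows, so rows that do not move let the fingers close. It gives the time, the measured TCP pose, the force and the opening at its end, in the units of the state.
- observe(): the state, without advancing time (a new reading comes with each control period).
- optics.read_camera(name): name is "scene" or "top" or "wrist"; returns the picture (480x640x3 uint8, red, green, blue); there is no depth.
- optics.camera_params(name): a dict with "vertical_fov" (degrees; the focal length in pixels is half the picture's height over the tangent of half this angle, whatever the lens; pixels are square), "cx", "cy" (the principal point, pixels), "world_to_cam" (4x4, takes a point from world to camera coordinates); the wrist camera has in their place "mount" (4x4, takes a point from camera to tool coordinates, whose origin is the TCP and whose axes are the tool frame's). Camera axes: x right, y down, z forward; pixel columns grow to the right and rows downward; lengths in mm; the calibration is good to about 2 mm. A picture is of the moment at which its call begins: read the wrist's pose just before it. camera_params takes no time and is no camera call.
- ctrl.job_done(): hands the job in, once; it reports no verdict.
Trained networks look in the newest picture that a camera, given by its name, has taken for a name from the list of things; names that differ only in an ending like _2 or _b are one class to them, and where a whole thing is asked for, a point or a joint stands for the part that bears it (a point fixed in the world has none). Each returns a list of dicts, best first, with "conf" (0 to 1); they miss things now and then, are a little off and sometimes report something else, mostly with a low value. They report only what shows in the picture. A call takes as long as a camera call.
- finder.masks_of(camera, target): "mask" (480x640 bool, what is visible of it).
- finder.tip_of(camera, target): "point" ([x, y, z] in mm, in world coordinates, good to about 4 mm: a listed point, or the origin of a listed thing).
The state is a dict: "time_s": time; "joint_pos": joint angles; "qd": joint speeds; "joint_torque": joint torques, N m; "tool_pos": TCP position; "tool_rot": TCP orientation; "ft_force": force on the tool from outside, world axes, zero at the start; "wrist_torque": the same for the moment, N m; "width": finger opening in mm.
Only numpy, scipy, OpenCV 4.12 (cv2) and the standard library are available. Lean on these libraries where they do the work, as an engineer would, in place of code of your own. Each camera call takes 0.05 s, during which the arm holds its last target.

### The job

Each of the three open stone boxes holds one stone of a matched pair: find the loose stone of the same colour and shape, lay it flat in the empty well beside its mate (an oblong one lengthwise in its well) and then shut that box's lid fully. The loose stone that has no mate stays where it lies.

Things in the scene. Friction and masses are not known exactly. Their poses are not given: they have to be found in the camera images.
- box_a: Fixed dark-wood box, 66 mm (its x) by 114 mm (y), base 22 mm high; holds one round red stone, which stays. Origin: centre of underside, z up. Pale insert, top at z 21 mm, with two round 40 mm wells, flat floors at z 16 mm: x 0, y -30 mm (taken) and x 0, y +30 mm (empty, for the second stone). Lid hinged along the +x edge, axis at x +33, z 22.5 mm.
- box_b: Fixed dark-wood box, 66 mm (its x) by 114 mm (y), base 22 mm high; holds one oblong red stone, which stays. Origin: centre of underside, z up. Pale insert, top at z 21 mm, with two oblong (50 mm in x, 34 in y) wells, flat floors at z 16 mm: x 0, y -30 mm (taken) and x 0, y +30 mm (empty, for the second stone). Lid hinged along the +x edge, axis at x +33, z 22.5 mm.
- box_c: Fixed dark-wood box, 66 mm (its x) by 114 mm (y), base 22 mm high; holds one round blue stone, which stays. Origin: centre of underside, z up. Pale insert, top at z 21 mm, with two round 40 mm wells, flat floors at z 16 mm: x 0, y -30 mm (taken) and x 0, y +30 mm (empty, for the second stone). Lid hinged along the +x edge, axis at x +33, z 22.5 mm.
- box_a_lid (a joint): Lid of box_a (round red stone), angle in rad: 0 shut, 1.57 upright, 1.95 the stop; starts open at 1.6 to 1.9. Shell 66 mm from hinge to free edge, 114 mm long, 18 mm thick, hollow to the stones. Shut: top at z 40.5 mm. Upright: free edge at z 89 mm, back face 18 mm behind (+x of) the axis. Push its back towards box -x, then down; light friction holds it (under 0.5 N), it may drop when nearly shut.
- box_b_lid (a joint): Lid of box_b (oblong red stone), angle in rad: 0 shut, 1.57 upright, 1.95 the stop; starts open at 1.6 to 1.9. Shell 66 mm from hinge to free edge, 114 mm long, 18 mm thick, hollow to the stones. Shut: top at z 40.5 mm. Upright: free edge at z 89 mm, back face 18 mm behind (+x of) the axis. Push its back towards box -x, then down; light friction holds it (under 0.5 N), it may drop when nearly shut.
- box_c_lid (a joint): Lid of box_c (round blue stone), angle in rad: 0 shut, 1.57 upright, 1.95 the stop; starts open at 1.6 to 1.9. Shell 66 mm from hinge to free edge, 114 mm long, 18 mm thick, hollow to the stones. Shut: top at z 40.5 mm. Upright: free edge at z 89 mm, back face 18 mm behind (+x of) the axis. Push its back towards box -x, then down; light friction holds it (under 0.5 N), it may drop when nearly shut.
- red_round: Loose polished round red stone, 24 mm diameter, 15 mm high, upright side up to 9.5 mm, then domed, flat underside; 14 to 25 g. Origin at the centre of its underside, z up.
- red_bar: Loose polished oblong red stone, 34 mm along its x, 18 mm along its y, 15 mm high, upright sides up to 9 mm, then bevelled; flat underside; 14 to 25 g. Origin at the centre of its underside, z up.
- blue_round: Loose polished round blue stone, 24 mm diameter, 15 mm high, upright side up to 9.5 mm, then domed, flat underside; 14 to 25 g. Origin at the centre of its underside, z up.
- blue_bar: Loose polished oblong blue stone, 34 mm along its x, 18 mm along its y, 15 mm high, upright sides up to 9 mm, then bevelled; flat underside; 14 to 25 g. Origin at the centre of its underside, z up. No box holds its mate.

How it is judged:
By the outcome, as a careful person would: the job done as asked, in the order asked, and still so for the second after the job is handed in, with the robot touching nothing.
It also fails if it takes over 112 s, if anything falls off the work surface, if the arm or the gripper's body presses on something with over 40 N, if the wrist force passes 120 N, or if a joint passes its speed limit or range.

## Working session

There is one attempt and no reset: what is moved stays moved. The work goes in short steps, Python scripts to look and compute and a tool call to move; the robot and the scene stay as the last step left them, time stands still between calls to the robot, and variables do not carry over. Pictures are saved under pics/ and viewed, and the job is handed in when it is done.

Besides the shell and the picture viewer there is one more tool, called after "Call:" as name(argument=value, ...) on one line, values as JSON. drive_tool: Moves the arm, as the interface text tells. Its arguments: {"type":"object","properties":{"targets":{"type":"array"},"grip_force":{"type":"number"}},"required":["targets"]}

```bash
ls; mkdir -p pics
cat > h.py <<'E'
import numpy as np, cv2
from plant import observe, optics, ctrl, finder
def snap(cam,fn):
    im=optics.read_camera(cam); cv2.imwrite('pics/'+fn,cv2.cvtColor(im,cv2.COLOR_RGB2BGR)); return im
E
python3 - <<'E'
from h import *
s=observe(); print(s)
print(ctrl.grip_point_offset)
for c in ['scene','top','wrist']: snap(c,c+'0.png'); print(c,optics.camera_params(c))
E
```

```text
pics
{'time_s': 0.0, 'joint_pos': array([ 1.23484229,  0.53718439, -0.00441804,  1.53888997,  0.00259901,
        1.0673045 , -0.07120728]), 'qd': array([ 0.00067017,  0.0008917 ,  0.00018039,  0.00070176,  0.00032772,
       -0.00086761, -0.0012816 ]), 'joint_torque': array([-3.48004403e-05, -5.83415294e+01,  1.04836576e+00, -2.59107685e+01,
        1.22099838e-02,  9.60423175e-03,  2.85231380e-05]), 'tool_pos': array([ 172.99724138, -625.82107632,  195.39497111]), 'tool_rot': array([ 7.95782075e-01, -6.05582445e-01, -7.48688297e-04, -4.81720947e-04]), 'ft_force': array([-0.33744387, -0.70981426, -0.34991851]), 'wrist_torque': array([-0.00692134,  0.00026248,  0.0106593 ]), 'width': 85.26501551555475}
18.700000000000003
scene {'vertical_fov': 43.38967763623495, 'cx': 327.1700298362721, 'cy': 245.11501707074123, 'world_to_cam': array([[-7.26420261e-01, -6.87072868e-01,  1.56358463e-02,
         4.07117375e+02],
       [-4.45476974e-01,  4.53420419e-01, -7.71984578e-01,
         2.63072934e+02],
       [ 5.23320046e-01, -5.67750648e-01, -6.35448921e-01,
         8.36532580e+02],
     
[... 274 characters left out ...]

       [-9.88524796e-01,  2.11805427e-02, -1.49566411e-01,
         5.20996353e+02],
       [ 1.49468307e-01, -6.15048895e-03, -9.88747388e-01,
         8.15591935e+02],
       [ 0.00000000e+00,  0.00000000e+00,  0.00000000e+00,
         1.00000000e+00]])}
wrist {'vertical_fov': 68.92871059142648, 'cx': 318.7751234467676, 'cy': 241.8972259819026, 'mount': array([[ 9.99999978e-01,  1.54954930e-04,  1.43141816e-04,
         8.28472134e-01],
       [-1.92272567e-04,  9.48668723e-01,  3.16271430e-01,
        -8.10936789e+01],
       [-8.67863463e-05, -3.16271451e-01,  9.48668731e-01,
        -1.76815955e+02],
       [ 0.00000000e+00,  0.00000000e+00,  0.00000000e+00,
         1.00000000e+00]])}
```

View pics/top0.png

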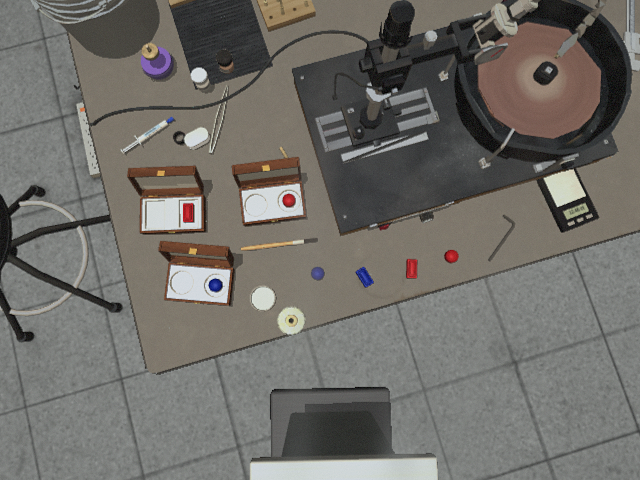

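View pics/scene0.png

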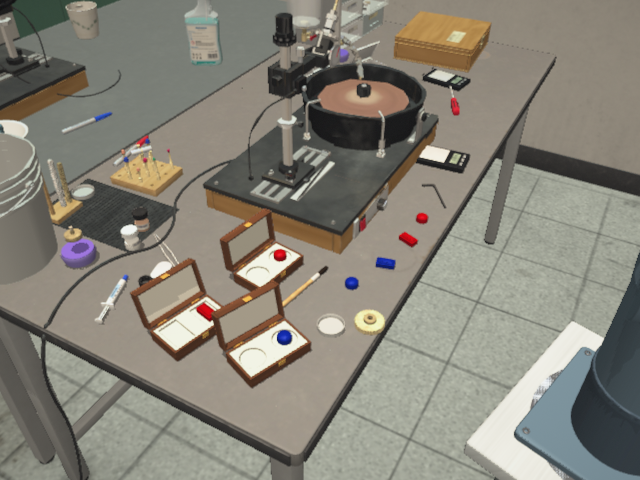

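```bash
cat >> h.py <<'E'
P={c:optics.camera_params(c) for c in ['scene','top','wrist']}
from scipy.spatial.transform import Rotation as R
def K(c):
    f=240/np.tan(np.radians(P[c]['vertical_fov'])/2); return f,P[c]['cx'],P[c]['cy']
def c2w(c,s=None):
    if c=='wrist':
        T=np.eye(4);T[:3,:3]=R.from_quat(s['tool_rot']).as_matrix();T[:3,3]=s['tool_pos'];return T@P[c]['mount']
    return np.linalg.inv(P[c]['world_to_cam'])
def back(c,u,v,z,s=None):
    f,cx,cy=K(c);T=c2w(c,s);d=T[:3,:3]@np.array([(u-cx)/f,(v-cy)/f,1]);o=T[:3,3]
    return o+d*(z-o[2])/d[2]
def proj(c,p,s=None):
    f,cx,cy=K(c);q=np.linalg.inv(c2w(c,s))@np.append(p,1);return np.array([f*q[0]/q[2]+cx,f*q[1]/q[2]+cy])
E
python3 - <<'E'
from h import *
for n in ['red_round','red_bar','blue_round','blue_bar','box_a','box_b','box_c']:
  for c in ['top','scene']:
    r=finder.tip_of(c,n); print(n,c,[(np.round(q['point']),round(q['conf'],2)) for q in r[:4]])
im=snap('top','top1.png'); np.save('top1.npy',im)
cv2.imwrite('pics/top1z.png',cv2.cvtColor(cv2.resize(im[140:320,110:320],None,fx=3.5,fy=3.2,interpolation=cv2.INTER_CUBIC),cv2.COLOR_RGB2BGR))
print(observe()['time_s'])
E
```

```text
red_round top [(array([ 492., -204.,   -1.]), 0.49)]
red_round scene [(array([ 491., -204.,    4.]), 0.68)]
red_bar top [(array([ 469., -131.,   -3.]), 0.77)]
red_bar scene [(array([ 467., -132.,   -0.]), 0.45)]
blue_round top [(array([466.,  35.,  -3.]), 0.62)]
blue_round scene [(array([465.,  35.,   5.]), 0.67)]
blue_bar top [(array([456., -44.,  -0.]), 0.71), (array([ 492., -205.,   -1.]), 0.59)]
blue_bar scene [(array([453., -42.,  -4.]), 0.73)]
box_a top [(array([454., 247.,  -0.]), 0.87), (array([598., 110.,   1.]), 0.83), (array([582., 298.,  -1.]), 0.74)]
box_a scene [(array([456., 245.,   2.]), 0.78), (array([580., 300.,   2.]), 0.61)]
box_b top [(array([454., 247.,  -0.]), 0.87), (array([598., 110.,   1.]), 0.83), (array([582., 298.,  -1.]), 0.74)]
box_b scene [(array([456., 245.,   2.]), 0.78), (array([580., 300.,   2.]), 0.61)]
box_c top [(array([454., 247.,  -0.]), 0.87), (array([598., 110.,   1.]), 0.83), (array([582., 298.,  -1.]), 0.74)]
box_c scene [(array([456., 245.,   2.]), 0.78), (array([580., 300.,   2.]), 0.61)]
0.9
```

View pics/top1z.png

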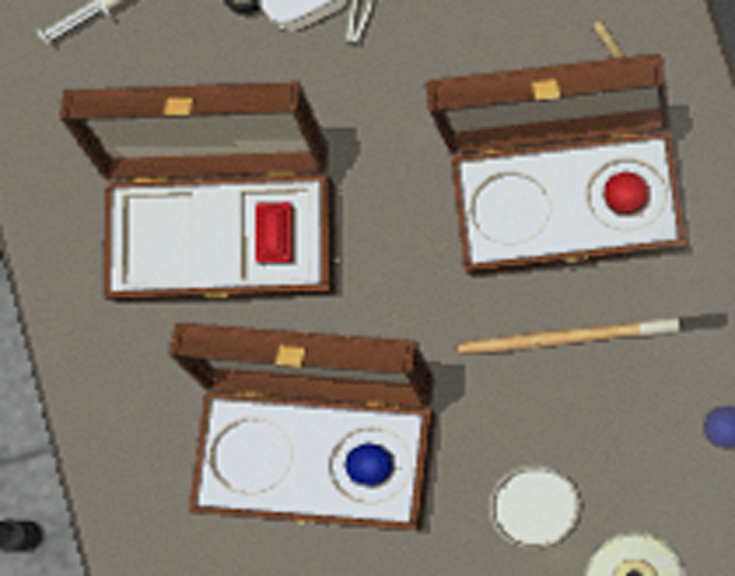

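Run:
```python
from h import *
im=np.load('top1.npy').astype(int)
def rect(mask,z,cam='top'):
    cs,_=cv2.findContours(mask.astype(np.uint8),cv2.RETR_EXTERNAL,cv2.CHAIN_APPROX_NONE)
    out=[]
    for c in cs:
        if cv2.contourArea(c)<60: continue
        w=np.array([back(cam,u,v,z)[:2] for u,v in c[:,0,:]],np.float32)
        out.append((cv2.minAreaRect(w),cv2.contourArea(c),c[:,0].mean(0),cv2.minEnclosingCircle(w)))
    return out
sub=np.zeros(im.shape[:2],bool); sub[140:330,110:330]=1
w=(im.min(2)>165)&sub
w=cv2.morphologyEx(w.astype(np.uint8),cv2.MORPH_CLOSE,np.ones((9,9)))
for r in rect(w,21): print('white',np.round(r[0][0],1),np.round(r[0][1],1),round(r[0][2],1),r[1],r[2].round())
for nm,m,z in [('red',(im[...,0]>120)&(im[...,1]<70)&(im[...,2]<70),9),('blue',(im[...,2]>im[...,0]+50),9)]:
    for r in rect(m,z): print(nm,np.round(r[0][0],1),np.round(r[0][1],1),round(r[0][2],1),r[1],r[2].round())
for b,p in [('a',(598,110,0)),('b',(582,298,0)),('c',(454,247,0))]: print(proj('top',np.array(p)))
```

```text
white [388.1  84.2] [43.2 37.5] 88.7 453.0 [290. 319.]
white [423.4 131.6] [38.4 38. ] 88.8 381.5 [263. 298.]
white [451.  244.4] [104.7  56.8] 83.9 1870.5 [198. 284.]
white [576.8 294.4] [ 56.8 103.6] 1.0 1753.0 [171. 213.]
white [593.1 114.2] [ 56.6 104.5] 6.3 1722.0 [272. 202.]
white [705.1 245.6] [54.5 22.2] 77.7 132.0 [201. 143.]
red [ 471.1 -131.9] [16.1 32.5] 87.1 159.0 [412. 268.]
red [ 491.9 -205.3] [21.5 19.8] 88.8 102.5 [452. 256.]
red [581.  268.1] [33.3 16.3] 0.9 153.5 [188. 212.]
red [600.6  85.2] [20.  20.5] 89.1 98.0 [288. 200.]
blue [449.4 217.4] [21.4 19.4] 88.8 109.0 [215. 285.]
blue [457.5 -47. ] [33.4 17.4] 30.1 162.5 [364. 277.]
[275.22428563 202.25684551]
[172.34629863 212.95228285]
[199.41845031 282.55113085]
```

Call:
drive_tool(targets=[{"x":0.026,"y":0.032,"z":-0.003,"twist":-4.6,"claw":0.55},{"x":0.026,"y":0.032,"z":-0.003,"twist":-4.6},{"x":0.024,"y":0.032,"z":-0.003},{"x":0.024,"y":0.032,"z":-0.003},{"x":0.024,"y":0.032,"z":-0.003},{"x":0.024,"y":0.032,"z":-0.003},{"x":0.024,"y":0.032,"z":-0.003},{"x":0.024,"y":0.032,"z":-0.003},{"x":0.024,"y":0.032,"z":-0.003},{"x":0.024,"y":0.032,"z":-0.003},{"x":0.024,"y":0.032,"z":-0.003},{"x":0.024,"y":0.032,"z":-0.003},{"x":0.024,"y":0.036},{"x":0},{"x":0}], grip_force=25)

```text
schema error: expected keys claw, x, y, z, twist
```

Run:
```python
from h import *
s=observe(); im=snap('wrist','w1.png'); print(s['tool_pos'],R.from_quat(s['tool_rot']).as_matrix()[:,0],s['width'],s['time_s'])
np.save('w1.npy',im)
i=im.astype(int)
for nm,m in [('red',(i[...,0]>110)&(i[...,1]<70)&(i[...,2]<70)),('blue',(i[...,2]>i[...,0]+50)&(i[...,2]>i[...,1]+50))]:
  n,l,st,ce=cv2.connectedComponentsWithStats(m.astype(np.uint8))
  for k in range(1,n):
    if st[k,4]>300:
      cs,_=cv2.findContours((l==k).astype(np.uint8),0,1); w=np.array([back('wrist',u,v,7,s)[:2] for u,v in cs[0][:,0]],np.float32)
      print(nm,ce[k].round(),st[k,4],[np.round(q,1) for q in cv2.minAreaRect(w)])
```

```text
[ 173.24706176 -626.48457972  196.29958972] [ 2.66572848e-01 -9.63814772e-01  3.63333749e-05] 85.32288876944013 0.9
```

View pics/w1.png

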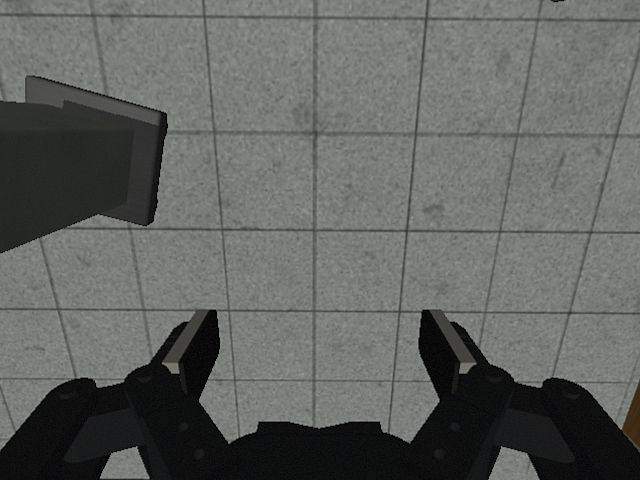

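Call:
drive_tool(targets=[{"claw":0.55,"x":0.026,"y":0.032,"z":-0.003,"twist":-4.6},{"claw":0.55,"x":0.026,"y":0.032,"z":-0.003,"twist":-4.6},{"claw":0.55,"x":0.024,"y":0.032,"z":-0.003,"twist":0},{"claw":0.55,"x":0.024,"y":0.032,"z":-0.003,"twist":0},{"claw":0.55,"x":0.024,"y":0.032,"z":-0.003,"twist":0},{"claw":0.55,"x":0.024,"y":0.032,"z":-0.003,"twist":0},{"claw":0.55,"x":0.024,"y":0.032,"z":-0.003,"twist":0},{"claw":0.55,"x":0.024,"y":0.032,"z":-0.003,"twist":0},{"claw":0.55,"x":0.024,"y":0.032,"z":-0.003,"twist":0},{"claw":0.55,"x":0.024,"y":0.032,"z":-0.003,"twist":0},{"claw":0.55,"x":0.024,"y":0.032,"z":-0.003,"twist":0},{"claw":0.55,"x":0.024,"y":0.032,"z":-0.003,"twist":0},{"claw":0.55,"x":0.024,"y":0.036,"z":0,"twist":0},{"claw":0.55,"x":0,"y":0,"z":0,"twist":0},{"claw":0.55,"x":0,"y":0,"z":0,"twist":0}], grip_force=25)

```text
time_s: 2.2
tool_pos: [490.0, -204.9, 160.4]
tool_rot: [0.747, -0.665, 0.0, -0.001]
ft_force: [-0.9, -0.1, 0.8]
width: 46.9
```

```bash
cat > look.py <<'E'
from h import *
import sys
fn=sys.argv[1]
s=observe(); im=snap('wrist',fn+'.png'); print(s['tool_pos'].round(1),R.from_quat(s['tool_rot']).as_matrix()[:,0].round(3),R.from_quat(s['tool_rot']).as_matrix()[2,:2].round(4),s['width'].round(1),s['ft_force'].round(1),s['time_s'])
np.save('w1.npy',im)
i=im.astype(int)
for nm,m in [('red',(i[...,0]>80)&(i[...,1]<0.4*i[...,0])&(i[...,2]<.4*i[...,0])),('blue',(i[...,2]>i[...,0]+40)&(i[...,2]>i[...,1]+40))]:
  n,l,st,ce=cv2.connectedComponentsWithStats(m.astype(np.uint8))
  for k in range(1,n):
    if st[k,4]>300:
      cs,_=cv2.findContours((l==k).astype(np.uint8),0,1); w=np.array([back('wrist',u,v,7,s)[:2] for u,v in cs[0][:,0]],np.float32)
      print(nm,ce[k].round(),st[k,4],[np.round(q,1) for q in cv2.minAreaRect(w)])
E
python3 look.py w2
```

```text
Traceback (most recent call last):
  File "look.py", line 4, in <module>
    s=observe(); im=snap('wrist',fn+'.png'); print(s['tool_pos'].round(1),R.from_quat(s['tool_rot']).as_matrix()[:,0].round(3),R.from_quat(s['tool_rot']).as_matrix()[2,:2].round(4),s['width'].round(1),s['ft_force'].round(1),s['time_s'])
                                                                                                                                                                                     ^^^^^^^^^^^^^^^^
AttributeError: 'float' object has no attribute 'round'
```

View pics/w2.png

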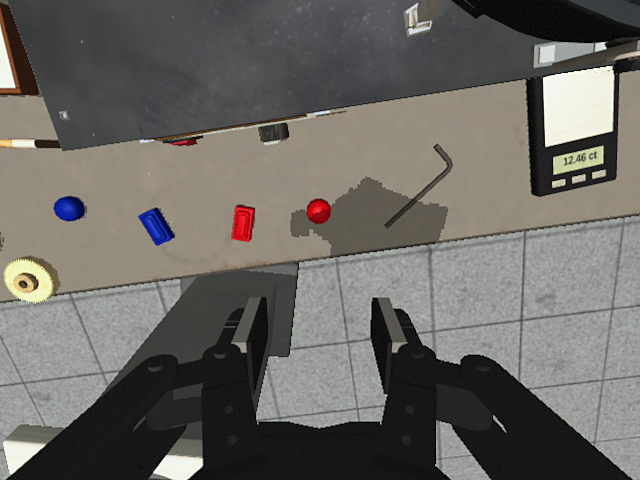

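```bash
sed -i "s/s\['width'\].round(1)/round(float(s['width']),1)/" look.py; python3 look.py w3
```

```text
[ 488.7 -207.2  160.3] [ 0.111 -0.994  0.   ] [0.0001 0.0001] 47.1 [-0.1 -0.7  0.5] 2.25
red [316. 209.] 458 [array([ 492.9, -204.5]), array([23.7, 22.3]), np.float64(6.4)]
red [240. 222.] 627 [array([ 472.1, -132.3]), array([18.2, 35.1]), np.float64(86.4)]
blue [ 65. 208.] 583 [array([467.3,  35. ]), array([22.4, 29.3]), np.float64(19.8)]
blue [153. 225.] 718 [array([458.9, -48.3]), array([33.9, 21.6]), np.float64(30.2)]
```

Call:
drive_tool(targets=[{"claw":0.55,"x":0.0036,"y":0.002,"z":-0.04,"twist":0},{"claw":0.55,"x":0,"y":0,"z":-0.04,"twist":0},{"claw":0.55,"x":0,"y":0,"z":-0.04,"twist":0},{"claw":0.55,"x":0,"y":0,"z":-0.025,"twist":0},{"claw":0.55,"x":0,"y":0,"z":-0.0125,"twist":0},{"claw":0.55,"x":0,"y":0,"z":0,"twist":0},{"claw":0.1,"x":0,"y":0,"z":0,"twist":0},{"claw":0.1,"x":0,"y":0,"z":0,"twist":0},{"claw":0.1,"x":0,"y":0,"z":0,"twist":0},{"claw":0.1,"x":0,"y":0,"z":0,"twist":0},{"claw":0.1,"x":0,"y":0,"z":0,"twist":0}], grip_force=30)

```text
time_s: 3.22
tool_pos: [492.8, -206.2, 3.9]
tool_rot: [0.745, -0.667, 0.001, -0.0]
ft_force: [0.1, 0.7, -0.3]
width: 8.4
```

```bash
python3 look.py w4
```

```text
[ 492.8 -206.2    3.9] [ 0.109 -0.994  0.001] [ 0.0009 -0.0018] 8.4 [ 0.1  0.7 -0.3] 3.2167
red [ 48. 168.] 503 [array([539.2, -66.7]), array([ 4.3, 34.2]), np.float64(11.3)]
red [315. 281.] 1379 [array([ 493.4, -205.1]), array([24. , 24.4]), np.float64(57.5)]
red [181. 302.] 1908 [array([ 472.5, -132. ]), array([18.1, 37.9]), np.float64(86.1)]
blue [ 31. 308.] 2517 [array([459.3, -49.2]), array([34.1, 27. ]), np.float64(30.2)]
```

View pics/w4.png

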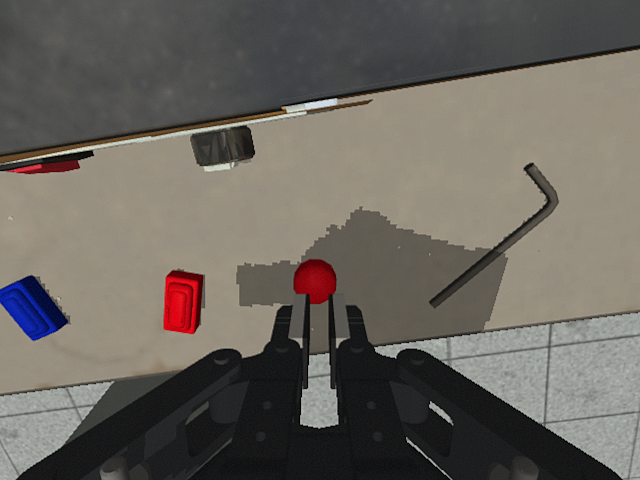

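Run:
```python
from h import *
s=observe()
for z in (0,2,5,10,15,20): print(z,proj('wrist',np.array([492.8,-205,z]),s))
T=c2w('wrist',s)
im=np.load('w1.npy'); cv2.imwrite('pics/w4z.png',cv2.cvtColor(cv2.resize(im[220:400,230:410],None,fx=3.3,fy=3.3,interpolation=cv2.INTER_CUBIC),cv2.COLOR_RGB2BGR))
```

```text
0 [315.32737438 276.86281468]
2 [315.29646037 278.3332167 ]
5 [315.24894368 280.59331272]
10 [315.16653929 284.5128164 ]
15 [315.07985137 288.63606301]
20 [314.98853702 292.97936286]
```

View pics/w4z.png

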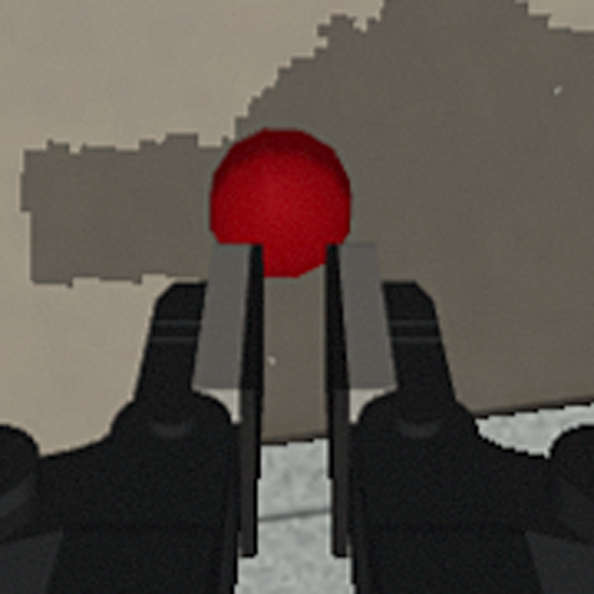

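Run:
```python
from h import *
s=observe()
a=snap('scene','s2.png');b=snap('top','t2.png')
def crop(im,c,p):
    u,v=proj(c,np.array(p)).astype(int);print(c,u,v)
    return cv2.resize(im[max(0,v-60):v+40,max(0,u-60):u+60],(600,500),interpolation=cv2.INTER_CUBIC)
cv2.imwrite('pics/s2z.png',cv2.cvtColor(crop(a,'scene',(493,-205,10)),cv2.COLOR_RGB2BGR))
cv2.imwrite('pics/t2z.png',cv2.cvtColor(crop(b,'top',(493,-205,10)),cv2.COLOR_RGB2BGR))
```

```text
scene 422 216
top 451 254
```

View pics/s2z.png

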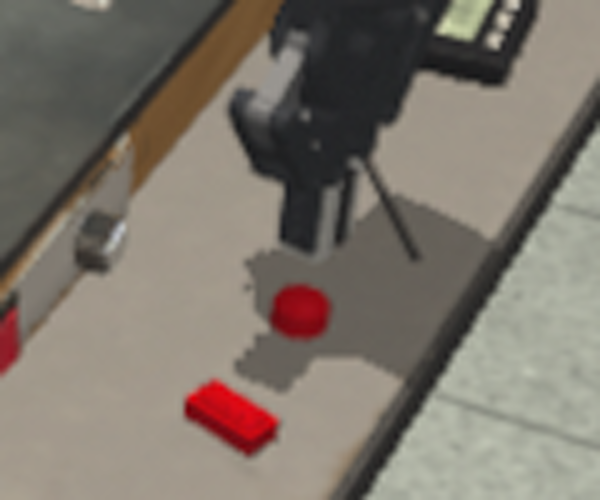

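View pics/t2z.png

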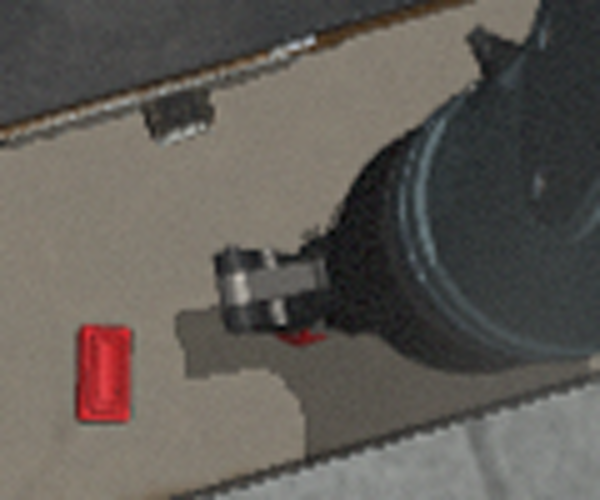

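Call:
drive_tool(targets=[{"claw":0.5,"x":0,"y":0,"z":0,"twist":0},{"claw":0.5,"x":0,"y":0,"z":0,"twist":0},{"claw":0.5,"x":0,"y":0,"z":-0.005,"twist":0},{"claw":0.5,"x":0,"y":0,"z":-0.005,"twist":0},{"claw":0.5,"x":0,"y":0,"z":-0.005,"twist":0},{"claw":0.5,"x":0,"y":0,"z":0,"twist":0},{"claw":0.5,"x":0,"y":0,"z":0,"twist":0}])

```text
time_s: 3.95
tool_pos: [491.5, -205.6, -12.8]
tool_rot: [0.745, -0.667, -0.001, 0.0]
ft_force: [-0.6, 0.2, -0.2]
width: 42.8
```

```bash
python3 look.py w5
python3 - <<'E'
from h import *
s=observe(); print(s['ft_force'])
a=snap('scene','s3.png')
cv2.imwrite('pics/s3z.png',cv2.cvtColor(cv2.resize(a[156:256,362:482],(600,500),interpolation=cv2.INTER_CUBIC),cv2.COLOR_RGB2BGR))
E
```

```text
[ 491.5 -205.6  -12.8] [ 0.109 -0.994 -0.001] [-0.0006  0.0011] 42.8 [-0.6  0.2 -0.2] 3.95
red [ 26. 169.] 519 [array([540. , -70.7]), array([ 4.5, 24.7]), np.float64(11.7)]
red [315. 293.] 1796 [array([ 493.2, -204.7]), array([26.5, 22.6]), np.float64(6.3)]
red [169. 315.] 2284 [array([ 472.6, -132. ]), array([18.3, 38.5]), np.float64(85.4)]
blue [ 17. 325.] 2036 [array([459.3, -49.4]), array([34.1, 28.2]), np.float64(30.3)]
[-0.15813    -0.39150748  0.43699395]
```

View pics/s3z.png

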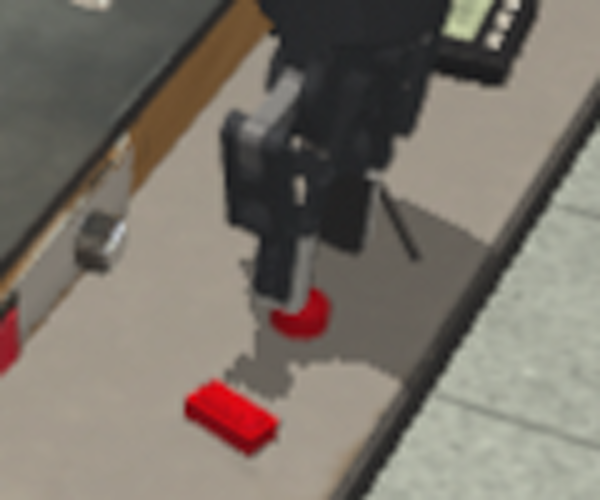

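View pics/w5.png

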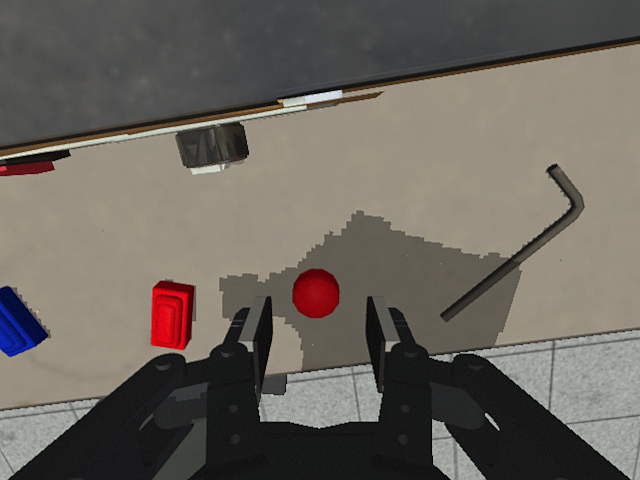

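Run:
```python
from h import *
for z in (0,10,20,30,40): print(z,[proj('scene',np.array([x,y,z])).round(1) for x,y in ((482,-170),(482,-184),(504,-170),(482,-184))])
s=observe()
# wrist: tip inner front corner tool coords (±21.4,-11,zt)
for zt in (0,-10,-20,-30,-40,-50):
  T=np.eye(4);T[:3,:3]=R.from_quat(s['tool_rot']).as_matrix();T[:3,3]=s['tool_pos']
  print(zt,[proj('wrist',(T@np.array([a,b,zt,1]))[:3],s).round() for a,b in((-21.4,-11),(21.4,-11),(21.4,11))])
```

```text
0 [array([415.6, 230.5]), array([419.9, 227.4]), array([406.7, 225.7]), array([419.9, 227.4])]
10 [array([416.2, 226.5]), array([420.5, 223.4]), array([407.2, 221.7]), array([420.5, 223.4])]
20 [array([416.7, 222.4]), array([421. , 219.3]), array([407.7, 217.6]), array([421. , 219.3])]
30 [array([417.3, 218.3]), array([421.6, 215.2]), array([408.2, 213.5]), array([421.6, 215.2])]
40 [array([417.9, 214.1]), array([422.2, 211. ]), array([408.8, 209.4]), array([422.2, 211. ])]
0 [array([278., 262.]), array([357., 262.]), array([355., 298.])]
-10 [array([276., 269.]), array([359., 269.]), array([357., 307.])]
-20 [array([273., 277.]), array([361., 277.]), array([359., 316.])]
-30 [array([271., 286.]), array([363., 286.]), array([361., 327.])]
-40 [array([268., 296.]), array([366., 296.]), array([364., 339.])]
-50 [array([264., 307.]), array([369., 307.]), array([367., 353.])]
```

Call:
drive_tool(targets=[{"claw":0.5,"x":0,"y":0,"z":-0.006,"twist":0},{"claw":0.5,"x":0,"y":0,"z":-0.006,"twist":0},{"claw":0.5,"x":0,"y":0,"z":-0.006,"twist":0},{"claw":0.5,"x":0,"y":0,"z":-0.004,"twist":0},{"claw":0.5,"x":0,"y":0,"z":0,"twist":0},{"claw":0.5,"x":0,"y":0,"z":0,"twist":0}])

```text
time_s: 4.55
tool_pos: [491.6, -205.7, -34.6]
tool_rot: [0.745, -0.667, -0.0, 0.0]
ft_force: [-0.1, 0.1, -1.1]
width: 42.5
```

```bash
python3 look.py w6
```

```text
[ 491.6 -205.7  -34.6] [ 0.109 -0.994 -0.   ] [-0.0003  0.0008] 42.5 [-0.1  0.1 -1.1] 4.55
red [315. 316.] 2354 [array([ 492.8, -204.8]), array([27.4, 23. ]), np.float64(6.3)]
red [148. 333.] 2399 [array([ 472.7, -131.6]), array([18.9, 40. ]), np.float64(83.1)]
```

View pics/w6.png

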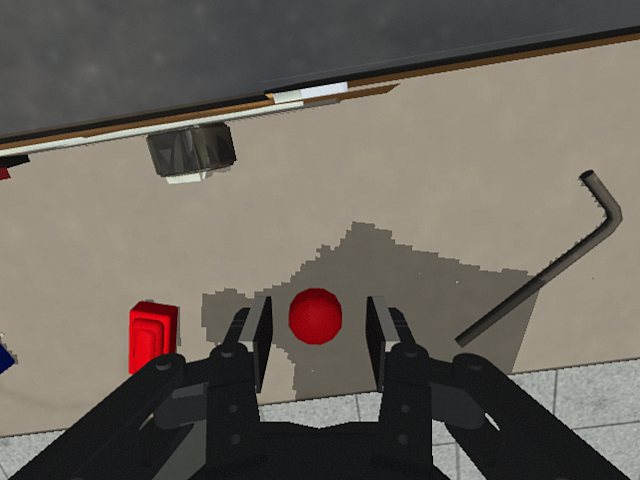

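Call:
drive_tool(targets=[{"claw":0.1,"x":0,"y":0,"z":0,"twist":0},{"claw":0.1,"x":0,"y":0,"z":0,"twist":0},{"claw":0.1,"x":0,"y":0,"z":0,"twist":0},{"claw":0.1,"x":0,"y":0,"z":0,"twist":0},{"claw":0.1,"x":0,"y":0,"z":0,"twist":0},{"claw":0.1,"x":0,"y":0,"z":0,"twist":0}], grip_force=30)

```text
time_s: 5.1
tool_pos: [492.2, -205.9, -33.9]
tool_rot: [0.745, -0.667, 0.0, -0.0]
ft_force: [-0.2, -0.2, 5.6]
width: 22.1
```

```bash
python3 look.py w7
```

```text
[ 492.2 -205.9  -33.9] [ 0.109 -0.994  0.   ] [ 0.0002 -0.0004] 22.1 [-0.2 -0.2  5.6] 5.1
red [319. 317.] 2322 [array([ 493.1, -206.8]), array([27.6, 22.3]), np.float64(6.3)]
red [150. 339.] 2827 [array([ 472.8, -132.4]), array([18.9, 39.5]), np.float64(85.5)]
```

View pics/w7.png

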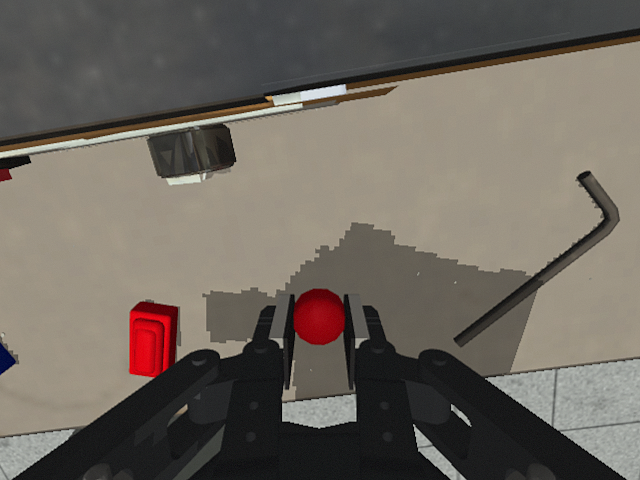

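Call:
drive_tool(targets=[{"claw":0.1,"x":0,"y":0,"z":0.006,"twist":0},{"claw":0.1,"x":0,"y":0,"z":0.012,"twist":0},{"claw":0.1,"x":0,"y":0,"z":0.012,"twist":0},{"claw":0.1,"x":0,"y":0,"z":0,"twist":0}])

```text
time_s: 5.48
tool_pos: [493.9, -206.6, -1.5]
tool_rot: [0.745, -0.668, 0.002, -0.001]
ft_force: [1.3, -0.1, 0.8]
width: 22.3
```

```bash
python3 look.py w8;python3 - <<'E'
from h import *
a=snap('scene','s4.png')
cv2.imwrite('pics/s4z.png',cv2.cvtColor(cv2.resize(a[156:256,362:482],(600,500),interpolation=cv2.INTER_CUBIC),cv2.COLOR_RGB2BGR))
E
```

```text
[ 493.9 -206.6   -1.5] [ 0.109 -0.994  0.002] [ 0.0018 -0.0038] 22.3 [ 1.3 -0.1  0.8] 5.4833
red [ 38. 171.] 545 [array([539.1, -66.6]), array([ 4.3, 34.1]), np.float64(11.9)]
red [176. 308.] 2008 [array([ 472.6, -132.1]), array([18.3, 38.3]), np.float64(85.0)]
red [319. 317.] 2289 [array([ 475.8, -209.6]), array([34.1, 27.4]), np.float64(5.0)]
blue [ 25. 316.] 2480 [array([459.3, -49.2]), array([34.2, 27.5]), np.float64(30.3)]
```

View pics/s4z.png

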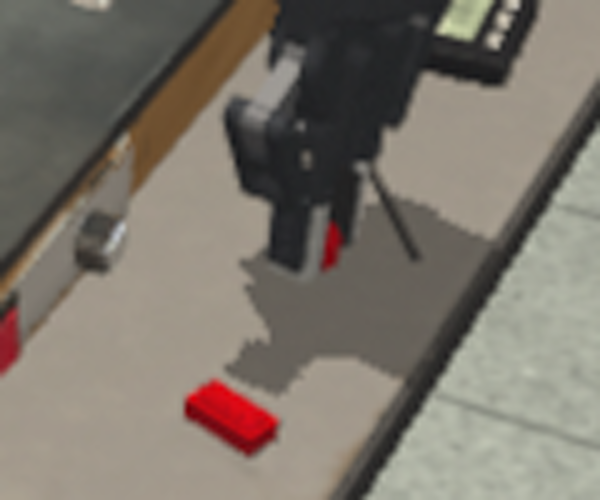

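View pics/w8.png

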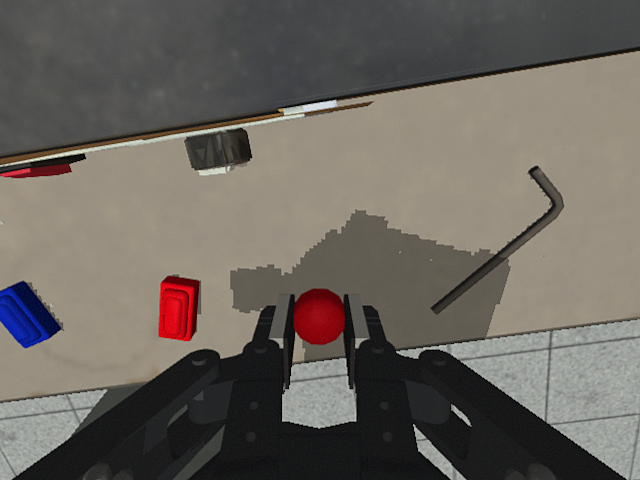

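Call:
drive_tool(targets=[{"claw":0.1,"x":0,"y":0,"z":-0.012,"twist":0},{"claw":0.1,"x":0,"y":0,"z":-0.012,"twist":0},{"claw":0.1,"x":0,"y":0,"z":-0.006,"twist":0},{"claw":0.1,"x":0,"y":0,"z":0,"twist":0},{"claw":0.1,"x":0,"y":0,"z":0,"twist":0},{"claw":0.4,"x":0,"y":0,"z":0.002,"twist":0},{"claw":0.4,"x":0,"y":0,"z":0.003,"twist":0},{"claw":0.4,"x":0,"y":0,"z":0,"twist":0},{"claw":0.4,"x":0,"y":0,"z":0,"twist":0},{"claw":0.1,"x":0,"y":0,"z":0,"twist":0},{"claw":0.1,"x":0,"y":0,"z":0,"twist":0},{"claw":0.1,"x":0,"y":0,"z":0,"twist":0},{"claw":0.1,"x":0,"y":0,"z":0,"twist":0},{"claw":0.1,"x":0,"y":0,"z":0,"twist":0}])

```text
time_s: 6.75
tool_pos: [491.9, -205.8, -29.3]
tool_rot: [0.745, -0.667, -0.0, 0.0]
ft_force: [0.7, 0.5, -0.6]
width: 21.5
```

Call:
drive_tool(targets=[{"claw":0.1,"x":0,"y":0,"z":0.006,"twist":0},{"claw":0.1,"x":0,"y":0,"z":0.012,"twist":0},{"claw":0.1,"x":0,"y":0,"z":0.012,"twist":0},{"claw":0.1,"x":0,"y":0,"z":0,"twist":0},{"claw":0.1,"x":0,"y":0,"z":0,"twist":0}])

```text
time_s: 7.17
tool_pos: [493.1, -206.3, 2.2]
tool_rot: [0.745, -0.668, 0.001, -0.001]
ft_force: [0.2, 0.6, -0.5]
width: 21.8
```

```bash
python3 look.py w9;python3 - <<'E'
from h import *
a=snap('scene','s5.png'); w=cv2.imread('pics/w9.png')[240:400,200:440]
a=cv2.cvtColor(cv2.resize(a[156:256,362:482],(480,400),interpolation=cv2.INTER_CUBIC),cv2.COLOR_RGB2BGR)
w=cv2.resize(w,(320,213)); o=np.zeros((400,800,3),np.uint8);o[:,:480]=a;o[:213,480:]=w
cv2.imwrite('pics/s5z.png',o)
E
```

```text
[ 493.1 -206.3    2.2] [ 0.109 -0.994  0.001] [ 0.0012 -0.0025] 21.8 [ 0.2  0.6 -0.5] 7.1667
red [ 45. 169.] 517 [array([539.1, -66.4]), array([ 4.4, 34.4]), np.float64(11.6)]
red [179. 304.] 1943 [array([ 472.5, -132.1]), array([18. , 37.9]), np.float64(86.0)]
red [319. 313.] 2139 [array([ 475.3, -209. ]), array([33.3, 26.5]), np.float64(6.2)]
blue [ 29. 310.] 2517 [array([459.3, -49.2]), array([34. , 27.2]), np.float64(30.3)]
```

View pics/s5z.png

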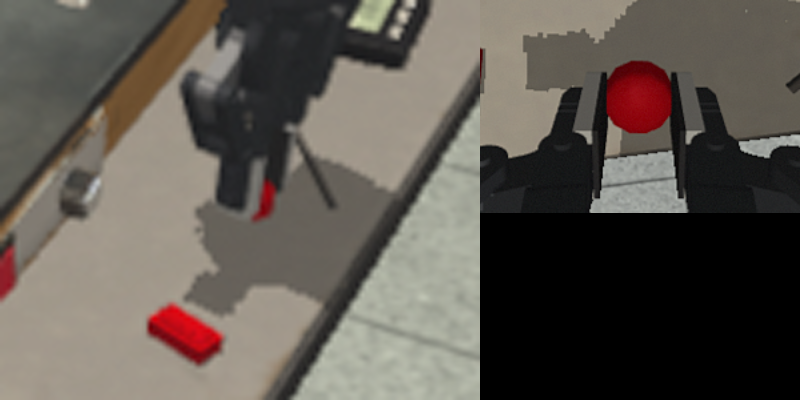

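Call:
drive_tool(targets=[{"claw":0.1,"x":0,"y":0,"z":0.04,"twist":0},{"claw":0.1,"x":0,"y":0.01,"z":0.04,"twist":0},{"claw":0.1,"x":0,"y":0.024,"z":0.03,"twist":0},{"claw":0.1,"x":0.01,"y":0.035,"z":0.01,"twist":0},{"claw":0.1,"x":0.01,"y":0.038,"z":0,"twist":0},{"claw":0.1,"x":0.01,"y":0.038,"z":0,"twist":0},{"claw":0.1,"x":0.01,"y":0.038,"z":0,"twist":0},{"claw":0.1,"x":0.01,"y":0.038,"z":0,"twist":0},{"claw":0.1,"x":0.01,"y":0.038,"z":0,"twist":0},{"claw":0.1,"x":0.01,"y":0.038,"z":0,"twist":0},{"claw":0.1,"x":0.01,"y":0.038,"z":0,"twist":0},{"claw":0.1,"x":0.017,"y":0.0135,"z":0,"twist":0},{"claw":0.1,"x":0,"y":0,"z":0,"twist":0},{"claw":0.1,"x":0,"y":0,"z":0,"twist":0}])

```text
time_s: 8.43
tool_pos: [588.8, 143.6, 120.0]
tool_rot: [0.745, -0.667, -0.0, 0.0]
ft_force: [-1.0, -1.3, 0.0]
width: 21.5
```

```bash
python3 look.py w10
```

```text
[588.8 143.6 120. ] [ 0.111 -0.994  0.   ] [0.0001 0.001 ] 21.5 [-1.  -1.3  0. ] 8.4333
red [169. 226.] 872 [array([573.4, 270.7]), array([35.9, 18.9]), np.float64(1.1)]
red [391. 227.] 618 [array([594. ,  81.1]), array([25.8, 22.9]), np.float64(52.6)]
red [319. 313.] 2106 [array([503.3, 133.4]), array([56.2, 44.6]), np.float64(6.4)]
red [581. 366.] 657 [array([ 472.9, -130.9]), array([24.1, 37.8]), np.float64(86.8)]
blue [493. 369.] 605 [array([460.1, -46.6]), array([41.3, 18.2]), np.float64(31.2)]
```

View pics/w10.png

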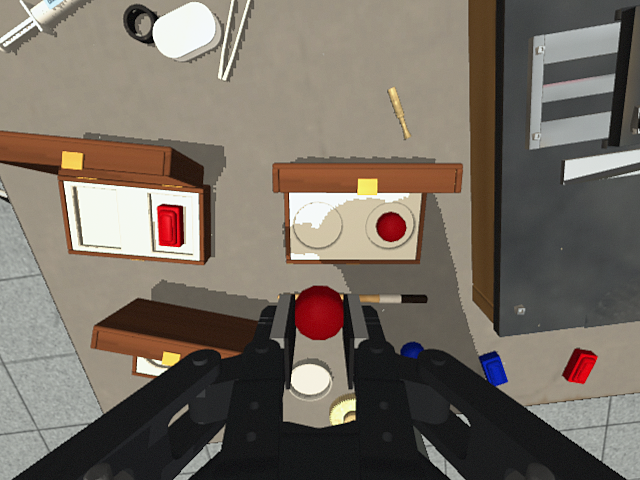

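Run:
```python
from h import *
s=observe(); s['tool_pos']=np.array([589.8,144.0,120.8])
im=np.load('w1.npy')
cv2.imwrite('pics/w10z.png',cv2.cvtColor(cv2.resize(im[150:280,260:480],None,fx=3.6,fy=3.6,interpolation=cv2.INTER_CUBIC),cv2.COLOR_RGB2BGR))
for n,u,v,z in [('fl',285,263,22),('fr',420.5,264,22),('well+',318,224,21),('mate',391,227,25)]: print(n,back('wrist',u,v,z,s).round(1))
a=back('wrist',285,263,22,s)-back('wrist',420.5,264,22,s); print(np.degrees(np.arctan2(a[1],a[0]))-90,np.linalg.norm(a))
# prediction from top-based pose
def wl(o,yaw,p): 
  c,sn=np.cos(np.radians(yaw)),np.sin(np.radians(yaw)); return np.array([o[0]+c*p[0]-sn*p[1],o[1]+sn*p[0]+c*p[1],p[2]])
for nm,o,y in [('a',(593.1,114.2),6.3),('b',(576.8,294.4),1.0),('c',(451,244.4),-6.1)]:
  print(nm,[ (proj('wrist',wl(o,y,p),s).round(),proj('top',wl(o,y,p)).round(1)) for p in [(-33,57,22),(-33,-57,22),(0,30,21)]])
```

```text
fl [557.3 168.3  22. ]
fr [568.9  53.8  22. ]
well+ [594.1 144.1  21. ]
mate [599.2  85.2  25. ]
5.781341786993323 115.02700180203934
a [(array([286., 267.]), array([242.3, 224.4])), (array([420., 266.]), array([306. , 216.1])), (array([318., 229.]), array([255.4, 204.5]))]
b [(array([ 68., 257.]), array([138.5, 232.8])), (array([204., 268.]), array([203. , 230.3])), (array([ 96., 222.]), array([154.1, 214. ]))]
c [(array([132., 377.]), array([163.1, 299.7])), (array([250., 398.]), array([228.5, 305.3])), (array([163., 353.]), array([181.1, 282. ]))]
```

View pics/w10z.png

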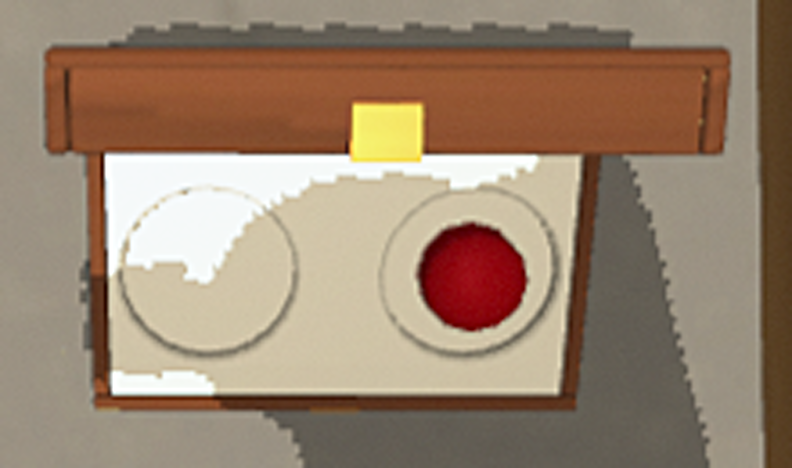

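Call:
drive_tool(targets=[{"claw":0.1,"x":0.0037,"y":0,"z":-0.03,"twist":0},{"claw":0.1,"x":0,"y":0,"z":-0.04,"twist":0},{"claw":0.1,"x":0,"y":0,"z":-0.03,"twist":0},{"claw":0.1,"x":0,"y":0,"z":-0.02,"twist":0},{"claw":0.1,"x":0,"y":0,"z":0,"twist":0},{"claw":0.1,"x":0,"y":0,"z":0,"twist":0}])

```text
time_s: 8.98
tool_pos: [591.5, 140.8, 0.2]
tool_rot: [0.744, -0.668, -0.0, 0.001]
ft_force: [0.5, -0.4, 1.0]
width: 21.3
```

```bash
python3 look.py w11
```

```text
[5.915e+02 1.408e+02 2.000e-01] [ 0.107 -0.994  0.001] [0.0012 0.0028] 21.3 [ 0.5 -0.4  1. ] 8.9833
red [ 62. 296.] 2493 [array([569.9, 275.9]), array([41.6, 23.3]), np.float64(0.5)]
red [434. 301.] 1553 [array([588.6,  76.9]), array([25.4, 25.4]), np.float64(22.5)]
red [319. 313.] 2089 [array([574.9, 138.2]), array([33. , 26.2]), np.float64(6.1)]
blue [448. 469.] 319 [array([468.4,  41.2]), array([28. ,  7.5]), np.float64(47.0)]
```

View pics/w11.png

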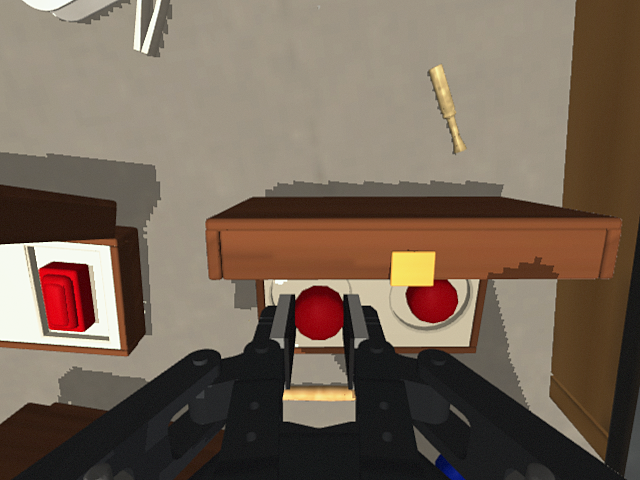

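```bash
cat >> h.py <<'E'
def wl(o,yaw,p):
  c,sn=np.cos(np.radians(yaw)),np.sin(np.radians(yaw)); return np.array([o[0]+c*p[0]-sn*p[1],o[1]+sn*p[0]+c*p[1],p[2]])
def overlay(im,o,yaw,s,fn,round_=True,cam='wrist'):
  im=cv2.cvtColor(im,cv2.COLOR_RGB2BGR).copy()
  def pl(pts,col): cv2.polylines(im,[np.array([proj(cam,wl(o,yaw,p),s) for p in pts]).astype(np.int32)],True,col,1)
  t=np.linspace(0,2*np.pi,40)
  for y in (30,-30):
    if round_: pl([(20*np.cos(a),y+20*np.sin(a),21) for a in t],(0,255,0))
    else: pl([(25*a,y+17*b,21) for a,b in((1,1),(1,-1),(-1,-1),(-1,1))],(0,255,0))
  pl([(33*a,57*b,22) for a,b in((1,1),(1,-1),(-1,-1),(-1,1))],(255,0,255))
  cv2.imwrite('pics/'+fn,im)
E
python3 - <<'E'
from h import *
s=observe(); s['tool_pos']=np.array([593.5,144.0,0.8])
s['tool_rot']=R.from_matrix(np.array([[.1097,-.994,0],[-.994,-.1097,0],[0,0,-1]])).as_quat()
overlay(np.load('w1.npy'),(596,114.2),6.3,s,'w11o.png')
E
```

```text
(no output)
```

View pics/w11o.png

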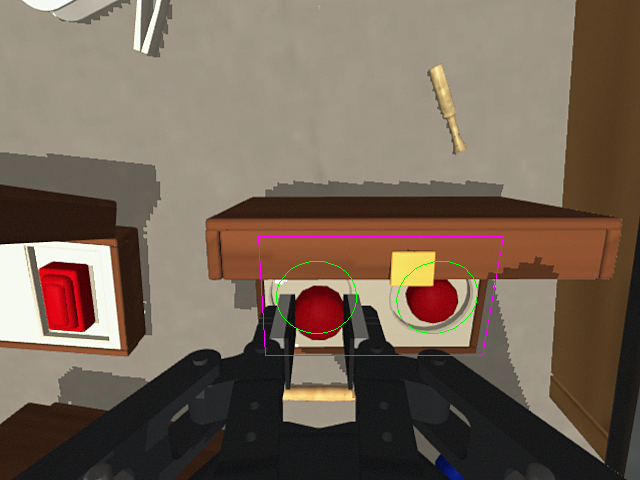

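Call:
drive_tool(targets=[{"claw":0.1,"x":0.001,"y":0.003,"z":0,"twist":0},{"claw":0.1,"x":0,"y":0,"z":-0.006,"twist":0},{"claw":0.1,"x":0,"y":0,"z":-0.006,"twist":0},{"claw":0.1,"x":0,"y":0,"z":0,"twist":0},{"claw":0.1,"x":0,"y":0,"z":0,"twist":0}])

```text
time_s: 9.45
tool_pos: [593.3, 145.6, -11.4]
tool_rot: [0.745, -0.667, -0.0, 0.0]
ft_force: [1.2, -0.1, -1.0]
width: 21.4
```

Call:
drive_tool(targets=[{"claw":0.3,"x":0,"y":0,"z":0,"twist":0},{"claw":0.4,"x":0,"y":0,"z":0,"twist":0},{"claw":0.45,"x":0,"y":0,"z":0,"twist":0},{"claw":0.45,"x":0,"y":0,"z":0,"twist":0},{"claw":0.45,"x":0,"y":0,"z":0.01,"twist":0},{"claw":0.45,"x":0,"y":0,"z":0.03,"twist":0},{"claw":0.45,"x":0,"y":0,"z":0.04,"twist":0},{"claw":0.45,"x":0,"y":0,"z":0.04,"twist":0},{"claw":0.45,"x":0,"y":0,"z":0,"twist":0}])

```text
time_s: 10.2
tool_pos: [599.2, 147.5, 117.7]
tool_rot: [0.745, -0.668, 0.004, -0.006]
ft_force: [1.2, 0.9, 0.4]
width: 38.2
```

```bash
python3 look.py w12; python3 -c "
from h import *
s=observe();overlay(np.load('w1.npy'),(596,114.2),6.3,s,'w12o.png')"
```

```text
[599.2 147.5 117.7] [ 0.109 -0.994 -0.002] [-0.0024 -0.0134] 38.2 [1.2 0.9 0.4] 10.2
red [174. 241.] 851 [array([573.2, 270.5]), array([36.7, 18.9]), np.float64(1.3)]
red [321. 240.] 607 [array([588.2, 144.2]), array([24.1, 23.6]), np.float64(33.6)]
red [394. 242.] 607 [array([593.1,  80.6]), array([24.7, 23.3]), np.float64(54.2)]
red [585. 380.] 670 [array([ 473. , -130.3]), array([25.3, 37.9]), np.float64(86.3)]
```

View pics/w12o.png

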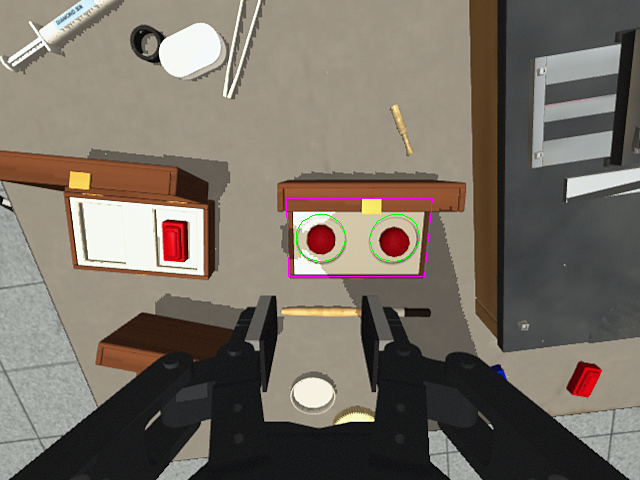

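Call:
drive_tool(targets=[{"claw":0,"x":0.031,"y":-0.006,"z":0,"twist":0},{"claw":0,"x":0.031,"y":-0.006,"z":0,"twist":0},{"claw":0,"x":0.03,"y":-0.006,"z":0,"twist":0},{"claw":0,"x":0,"y":0,"z":0,"twist":0},{"claw":0,"x":0,"y":0,"z":-0.036,"twist":0},{"claw":0,"x":0,"y":0,"z":-0.04,"twist":0},{"claw":0,"x":0,"y":0,"z":0,"twist":0},{"claw":0,"x":0,"y":0,"z":0,"twist":0},{"claw":0,"x":0,"y":0,"z":0,"twist":0}])

```text
time_s: 11.0
tool_pos: [686.4, 128.1, 34.2]
tool_rot: [0.745, -0.667, 0.0, -0.001]
ft_force: [0.2, -0.4, 0.4]
width: 0.0
```

```bash
python3 look.py w13 | head -1; python3 -c "
from h import *
a=snap('scene','s6.png')
cv2.imwrite('pics/s6z.png',cv2.cvtColor(cv2.resize(a[120:400,120:400],(600,600),interpolation=cv2.INTER_CUBIC),cv2.COLOR_RGB2BGR))"
```

```text
[686.4 128.1  34.2] [ 0.109 -0.994 -0.   ] [-0.0003 -0.0013] 0.0 [ 0.2 -0.4  0.4] 11.0
```

View pics/s6z.png

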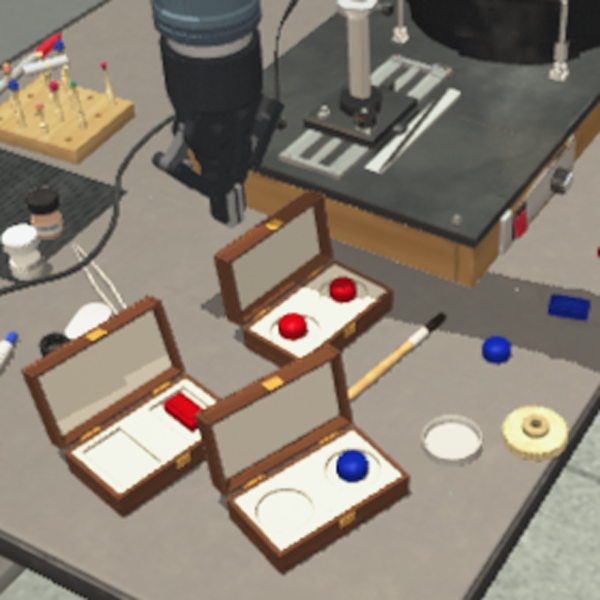

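View pics/w13.png

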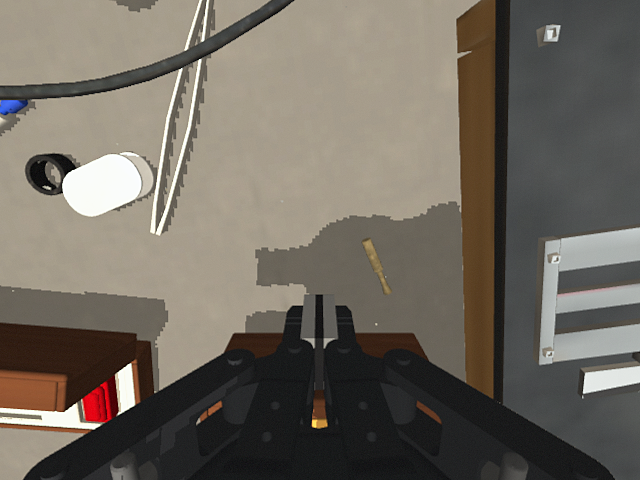

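Call:
drive_tool(targets=[{"claw":0,"x":-0.015,"y":-0.0016,"z":0,"twist":0},{"claw":0,"x":-0.014,"y":-0.0015,"z":0,"twist":0},{"claw":0,"x":-0.009,"y":-0.001,"z":0.002,"twist":0},{"claw":0,"x":-0.009,"y":-0.001,"z":0.002,"twist":0},{"claw":0,"x":-0.0075,"y":-0.0008,"z":-0.001,"twist":0},{"claw":0,"x":-0.007,"y":-0.0008,"z":-0.001,"twist":0},{"claw":0,"x":-0.007,"y":-0.0008,"z":-0.003,"twist":0},{"claw":0,"x":-0.0065,"y":-0.0007,"z":-0.0035,"twist":0},{"claw":0,"x":-0.006,"y":-0.0006,"z":-0.005,"twist":0},{"claw":0,"x":-0.005,"y":-0.0005,"z":-0.005,"twist":0},{"claw":0,"x":0,"y":0,"z":0,"twist":0},{"claw":0,"x":0,"y":0,"z":0,"twist":0}])

```text
time_s: 12.1
tool_pos: [599.0, 118.3, 17.6]
tool_rot: [0.745, -0.667, -0.0, 0.001]
ft_force: [0.4, -0.3, -0.7]
width: 0.3
```

```bash
python3 look.py w14 | head -1; python3 -c "
from h import *
a=snap('scene','s7.png')
cv2.imwrite('pics/s7z.png',cv2.cvtColor(cv2.resize(a[120:400,120:400],(600,600),interpolation=cv2.INTER_CUBIC),cv2.COLOR_RGB2BGR))"
```

```text
[599.  118.3  17.6] [ 0.109 -0.994  0.   ] [0.0002 0.0013] 0.3 [ 0.4 -0.3 -0.7] 12.1
```

View pics/s7z.png

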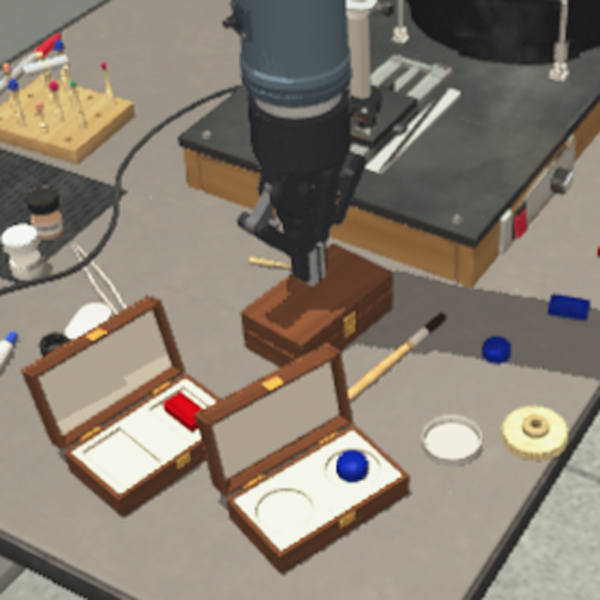

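Call:
drive_tool(targets=[{"claw":0,"x":-0.012,"y":-0.0013,"z":0,"twist":0},{"claw":0,"x":-0.01,"y":-0.001,"z":-0.003,"twist":0},{"claw":0,"x":0,"y":0,"z":-0.004,"twist":0},{"claw":0,"x":0,"y":0,"z":-0.003,"twist":0},{"claw":0,"x":0,"y":0,"z":-0.002,"twist":0},{"claw":0,"x":0,"y":0,"z":0,"twist":0}])

```text
time_s: 12.7
tool_pos: [578.2, 116.1, 5.9]
tool_rot: [0.745, -0.667, 0.0, -0.0]
ft_force: [-0.6, 0.1, -0.5]
width: -0.1
```

Call:
drive_tool(targets=[{"claw":0,"x":0,"y":0,"z":-0.0015,"twist":0},{"claw":0,"x":0,"y":0,"z":0,"twist":0}])

```text
time_s: 12.87
tool_pos: [578.4, 116.2, 5.6]
tool_rot: [0.745, -0.668, 0.0, -0.0]
ft_force: [-1.4, -0.4, 6.3]
width: 0.2
```

```bash
python3 look.py w15 | head -1; python3 -c "
from h import *
a=snap('scene','s8.png')
cv2.imwrite('pics/s8z.png',cv2.cvtColor(cv2.resize(a[200:320,210:330],(600,600),interpolation=cv2.INTER_CUBIC),cv2.COLOR_RGB2BGR))"
```

```text
[578.4 116.2   5.6] [ 0.109 -0.994  0.   ] [ 0.0001 -0.0006] 0.2 [-1.4 -0.4  6.3] 12.8667
```

View pics/s8z.png

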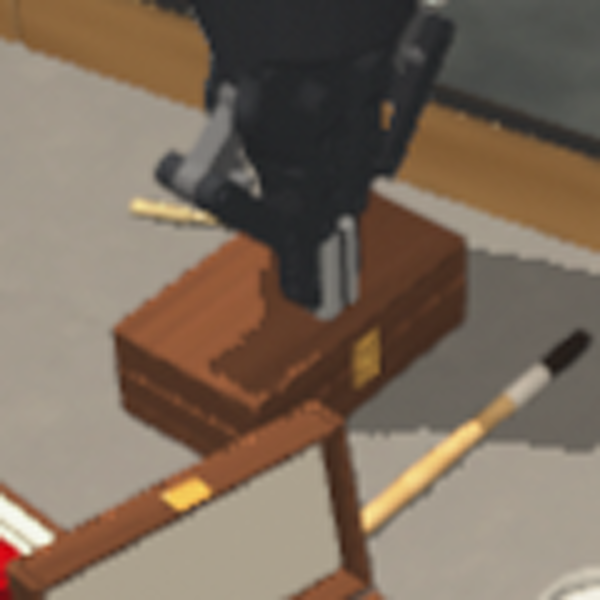

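Call:
drive_tool(targets=[{"claw":0,"x":0,"y":0,"z":0.03,"twist":0},{"claw":0.2,"x":0,"y":0,"z":0.04,"twist":-4.9},{"claw":0.5,"x":-0.01,"y":-0.02,"z":0.03,"twist":-4.9},{"claw":0.5,"x":-0.015,"y":-0.036,"z":0,"twist":0},{"claw":0.5,"x":-0.015,"y":-0.036,"z":0,"twist":0},{"claw":0.5,"x":-0.015,"y":-0.036,"z":0,"twist":0},{"claw":0.5,"x":-0.015,"y":-0.036,"z":0,"twist":0},{"claw":0.5,"x":-0.015,"y":-0.036,"z":0,"twist":0},{"claw":0.5,"x":-0.015,"y":-0.036,"z":-0.01,"twist":0},{"claw":0.5,"x":-0.006,"y":-0.012,"z":-0.02,"twist":0},{"claw":0.5,"x":0,"y":0,"z":-0.03,"twist":0},{"claw":0.5,"x":0,"y":0,"z":0,"twist":0},{"claw":0.5,"x":0,"y":0,"z":0,"twist":0},{"claw":0.5,"x":0,"y":0,"z":0,"twist":0}])

```text
time_s: 14.13
tool_pos: [472.9, -131.2, 45.8]
tool_rot: [-0.685, 0.728, -0.0, 0.001]
ft_force: [0.5, -0.1, -0.8]
width: 42.5
```

```bash
python3 look.py w16
```

```text
[ 472.9 -131.2   45.8] [-0.06  -0.998 -0.   ] [-0.0003 -0.0013] 42.5 [ 0.5 -0.1 -0.8] 14.1333
red [319. 256.] 1360 [array([ 472.2, -132.4]), array([17.7, 35.4]), np.float64(85.9)]
blue [196. 281.] 1486 [array([458.9, -48.3]), array([34.3, 21.9]), np.float64(30.4)]
blue [ 71. 277.] 1198 [array([467.4,  34.8]), array([22.7, 31.1]), np.float64(22.1)]
```

View pics/w16.png

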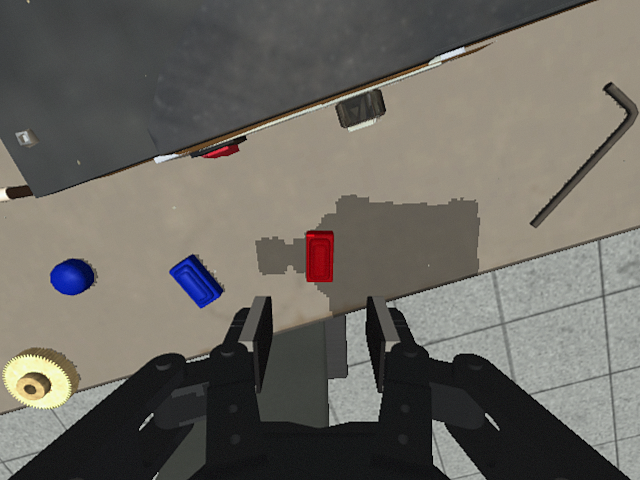

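Call:
drive_tool(targets=[{"claw":0.5,"x":-0.0005,"y":-0.001,"z":-0.03,"twist":0},{"claw":0.5,"x":0,"y":0,"z":-0.026,"twist":0},{"claw":0.5,"x":0,"y":0,"z":-0.02,"twist":0},{"claw":0.5,"x":0,"y":0,"z":0,"twist":0},{"claw":0.5,"x":0,"y":0,"z":0,"twist":0},{"claw":0.05,"x":0,"y":0,"z":0,"twist":0},{"claw":0.05,"x":0,"y":0,"z":0,"twist":0},{"claw":0.05,"x":0,"y":0,"z":0,"twist":0},{"claw":0.05,"x":0,"y":0,"z":0,"twist":0},{"claw":0.05,"x":0,"y":0,"z":0,"twist":0},{"claw":0.05,"x":0,"y":0,"z":0,"twist":0}], grip_force=30)

```text
time_s: 15.1
tool_pos: [472.8, -133.1, -29.4]
tool_rot: [-0.685, 0.729, -0.001, 0.001]
ft_force: [-0.7, 0.0, 5.6]
width: 16.8
```

Call:
drive_tool(targets=[{"claw":0.05,"x":0,"y":0,"z":0.005,"twist":0},{"claw":0.05,"x":0,"y":0,"z":0.015,"twist":0},{"claw":0.05,"x":0,"y":0,"z":0.02,"twist":0},{"claw":0.05,"x":0,"y":0,"z":0,"twist":0}])

```text
time_s: 15.43
tool_pos: [473.7, -133.6, 12.4]
tool_rot: [-0.685, 0.729, -0.002, 0.002]
ft_force: [0.3, 0.6, 0.4]
width: 17.0
```

```bash
python3 look.py w17;python3 - <<'E'
from h import *
a=snap('scene','s9.png'); w=cv2.imread('pics/w17.png')[200:400,160:460]
a=cv2.cvtColor(cv2.resize(a[170:270,350:470],(480,400),interpolation=cv2.INTER_CUBIC),cv2.COLOR_RGB2BGR)
w=cv2.resize(w,(320,213)); o=np.zeros((400,800,3),np.uint8);o[:,:480]=a;o[:213,480:]=w
cv2.imwrite('pics/s9z.png',o)
E
```

```text
[ 473.7 -133.6   12.4] [-0.062 -0.998  0.001] [ 0.001  -0.0056] 17.0 [0.3 0.6 0.4] 15.4333
red [198. 159.] 378 [array([542.4, -75.6]), array([ 5.4, 24. ]), np.float64(7.3)]
red [319. 313.] 2771 [array([ 449.1, -133.1]), array([23. , 48.6]), np.float64(86.4)]
blue [173. 307.] 2036 [array([459.1, -48.5]), array([34.5, 23. ]), np.float64(30.4)]
blue [ 29. 302.] 1676 [array([467.3,  34.7]), array([23. , 33.3]), np.float64(22.0)]
```

View pics/s9z.png

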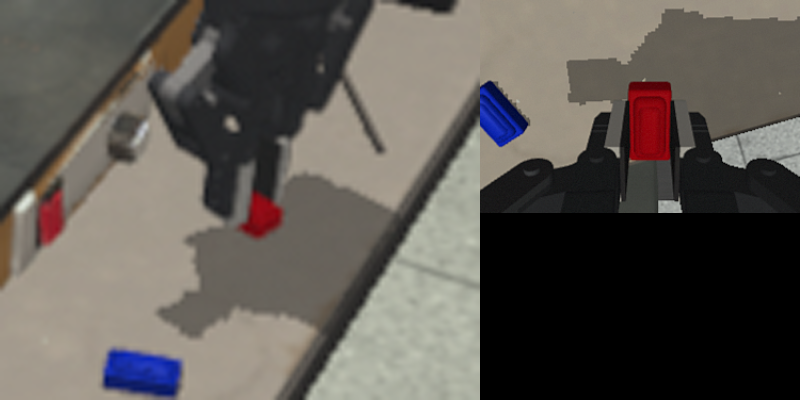

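Call:
drive_tool(targets=[{"claw":0.05,"x":0,"y":0.005,"z":0.04,"twist":2.3},{"claw":0.05,"x":0,"y":0.01,"z":0.04,"twist":2.2},{"claw":0.05,"x":0.005,"y":0.024,"z":0.03,"twist":0},{"claw":0.05,"x":0.009,"y":0.038,"z":0,"twist":0},{"claw":0.05,"x":0.009,"y":0.038,"z":0,"twist":0},{"claw":0.05,"x":0.009,"y":0.038,"z":0,"twist":0},{"claw":0.05,"x":0.009,"y":0.038,"z":0,"twist":0},{"claw":0.05,"x":0.009,"y":0.038,"z":0,"twist":0},{"claw":0.05,"x":0.009,"y":0.038,"z":0,"twist":0},{"claw":0.05,"x":0.009,"y":0.038,"z":0,"twist":0},{"claw":0.05,"x":0.009,"y":0.038,"z":0,"twist":0},{"claw":0.05,"x":0.009,"y":0.038,"z":0,"twist":0},{"claw":0.05,"x":0.009,"y":0.038,"z":0,"twist":0},{"claw":0.05,"x":0.01,"y":0.036,"z":0,"twist":0},{"claw":0.05,"x":0,"y":0.003,"z":0,"twist":0},{"claw":0.05,"x":0,"y":0,"z":0,"twist":0},{"claw":0.05,"x":0,"y":0,"z":0,"twist":0}])

```text
time_s: 16.95
tool_pos: [575.6, 324.2, 117.8]
tool_rot: [0.713, -0.701, 0.0, 0.001]
ft_force: [0.6, -1.1, 0.0]
width: 16.7
```

```bash
python3 look.py w18; python3 -c "
from h import *
s=observe();overlay(np.load('w1.npy'),(580,295),1.0,s,'w18o.png',False)"
```

```text
[575.6 324.2 117.8] [ 0.017 -1.     0.002] [0.0017 0.0014] 16.7 [ 0.6 -1.1  0. ] 16.95
red [392. 228.] 887 [array([574.1, 260.2]), array([35.6, 18.7]), np.float64(1.0)]
red [319. 315.] 2608 [array([488.7, 321.5]), array([74. , 36.3]), np.float64(0.9)]
blue [615. 338.] 611 [array([468.2,  37.4]), array([34. , 22.6]), np.float64(54.0)]
```

View pics/w18o.png

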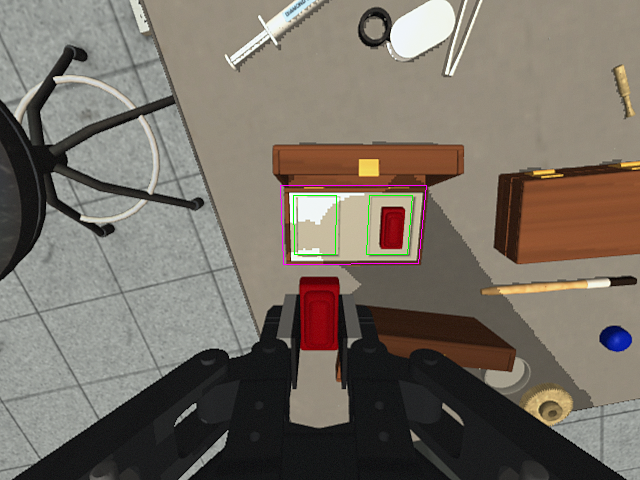

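Call:
drive_tool(targets=[{"claw":0.05,"x":0.004,"y":0.001,"z":-0.03,"twist":0},{"claw":0.05,"x":0,"y":0,"z":-0.04,"twist":0},{"claw":0.05,"x":0,"y":0,"z":-0.03,"twist":0},{"claw":0.05,"x":0,"y":0,"z":-0.018,"twist":0},{"claw":0.05,"x":0,"y":0,"z":0,"twist":0},{"claw":0.05,"x":0,"y":0,"z":0,"twist":0},{"claw":0.05,"x":0,"y":0,"z":0,"twist":0}])

```text
time_s: 17.58
tool_pos: [581.5, 325.6, 2.5]
tool_rot: [0.713, -0.702, 0.0, -0.001]
ft_force: [-0.0, 0.8, 0.1]
width: 16.6
```

```bash
python3 look.py w19; python3 -c "
from h import *
s=observe();overlay(np.load('w1.npy'),(580,295),1.0,s,'w19o.png',False)"
```

```text
[581.5 325.6   2.5] [ 0.015 -1.    -0.001] [-0.0007 -0.0021] 16.6 [-0.   0.8  0.1] 17.5833
red [441. 304.] 2160 [array([570.1, 257.1]), array([38.9, 19.6]), np.float64(1.0)]
red [319. 316.] 2517 [array([561.3, 324.3]), array([43.7, 21.4]), np.float64(0.2)]
```

View pics/w19o.png

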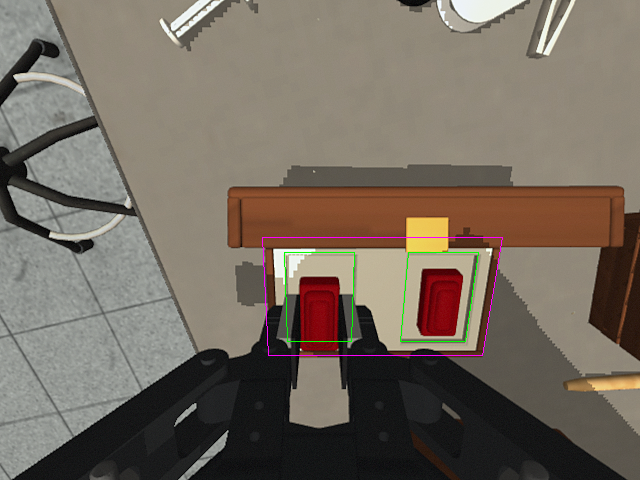

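Call:
drive_tool(targets=[{"claw":0.05,"x":0,"y":0,"z":-0.007,"twist":0},{"claw":0.05,"x":0,"y":0,"z":-0.006,"twist":0},{"claw":0.05,"x":0,"y":0,"z":0,"twist":0},{"claw":0.05,"x":0,"y":0,"z":0,"twist":0},{"claw":0.22,"x":0,"y":0,"z":0,"twist":0},{"claw":0.3,"x":0,"y":0,"z":0,"twist":0},{"claw":0.38,"x":0,"y":0,"z":0,"twist":0},{"claw":0.38,"x":0,"y":0,"z":0,"twist":0},{"claw":0.38,"x":0,"y":0,"z":0.01,"twist":0},{"claw":0.38,"x":0,"y":0,"z":0.03,"twist":0},{"claw":0.38,"x":0,"y":0,"z":0.04,"twist":0},{"claw":0.38,"x":0,"y":0,"z":0.04,"twist":0},{"claw":0.38,"x":0,"y":0,"z":0,"twist":0},{"claw":0.38,"x":0,"y":0,"z":0,"twist":0}])

```text
time_s: 18.8
tool_pos: [582.3, 327.4, 111.8]
tool_rot: [0.713, -0.701, 0.001, -0.003]
ft_force: [-0.0, -0.6, -0.8]
width: 32.7
```

```bash
python3 look.py w20; python3 -c "
from h import *
s=observe();overlay(np.load('w1.npy'),(580,295),1.0,s,'w20o.png',False)"
```

```text
[582.3 327.4 111.8] [ 0.017 -1.    -0.003] [-0.0034 -0.0057] 32.7 [-0.  -0.6 -0.8] 18.8
red [321. 238.] 869 [array([573.6, 324.5]), array([35.6, 17.6]), np.float64(0.6)]
red [398. 239.] 885 [array([573.4, 259.9]), array([34.7, 18.7]), np.float64(1.0)]
blue [624. 350.] 623 [array([467.7,  37.1]), array([34.1, 22.7]), np.float64(59.9)]
```

View pics/w20o.png

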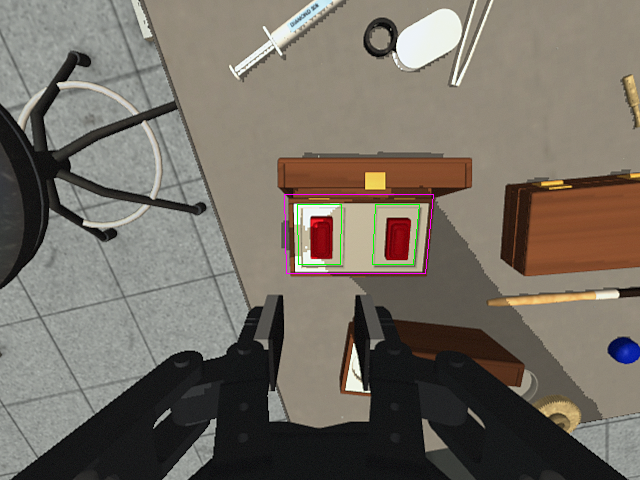

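Call:
drive_tool(targets=[{"claw":0,"x":0.03,"y":-0.008,"z":0,"twist":0},{"claw":0,"x":0.031,"y":-0.009,"z":0,"twist":0},{"claw":0,"x":0.03,"y":-0.008,"z":0,"twist":0},{"claw":0,"x":0,"y":0,"z":0,"twist":0},{"claw":0,"x":0,"y":0,"z":-0.036,"twist":0},{"claw":0,"x":0,"y":0,"z":-0.039,"twist":0},{"claw":0,"x":0,"y":0,"z":0,"twist":0},{"claw":0,"x":0,"y":0,"z":0,"twist":0},{"claw":0,"x":0,"y":0,"z":0,"twist":0}])

```text
time_s: 19.6
tool_pos: [671.5, 301.5, 33.8]
tool_rot: [0.713, -0.701, 0.0, -0.0]
ft_force: [1.7, 0.5, -0.0]
width: 0.1
```

Call:
drive_tool(targets=[{"claw":0,"x":-0.015,"y":-0.0003,"z":0,"twist":0},{"claw":0,"x":-0.014,"y":-0.0003,"z":0,"twist":0},{"claw":0,"x":-0.009,"y":-0.0002,"z":0.002,"twist":0},{"claw":0,"x":-0.009,"y":-0.0002,"z":0.002,"twist":0},{"claw":0,"x":-0.0075,"y":-0.0001,"z":-0.001,"twist":0},{"claw":0,"x":-0.007,"y":-0.0001,"z":-0.001,"twist":0},{"claw":0,"x":-0.007,"y":-0.0001,"z":-0.003,"twist":0},{"claw":0,"x":-0.0065,"y":-0.0001,"z":-0.0035,"twist":0},{"claw":0,"x":-0.006,"y":0,"z":-0.005,"twist":0},{"claw":0,"x":-0.005,"y":0,"z":-0.005,"twist":0},{"claw":0,"x":-0.012,"y":0,"z":0,"twist":0},{"claw":0,"x":-0.01,"y":0,"z":-0.003,"twist":0},{"claw":0,"x":0,"y":0,"z":-0.004,"twist":0},{"claw":0,"x":0,"y":0,"z":0,"twist":0},{"claw":0,"x":0,"y":0,"z":0,"twist":0}])

```text
time_s: 20.85
tool_pos: [563.5, 299.3, 10.8]
tool_rot: [0.713, -0.701, 0.0, 0.0]
ft_force: [0.7, 0.2, 0.4]
width: 0.0
```

```bash
python3 look.py w21 | head -1; python3 -c "
from h import *
a=snap('scene','s10.png')
cv2.imwrite('pics/s10z.png',cv2.cvtColor(cv2.resize(a[200:400,120:320],(600,600),interpolation=cv2.INTER_CUBIC),cv2.COLOR_RGB2BGR))"
```

```text
[563.5 299.3  10.8] [ 0.016 -1.     0.   ] [0.0005 0.0001] 0.0 [0.7 0.2 0.4] 20.85
```

View pics/s10z.png

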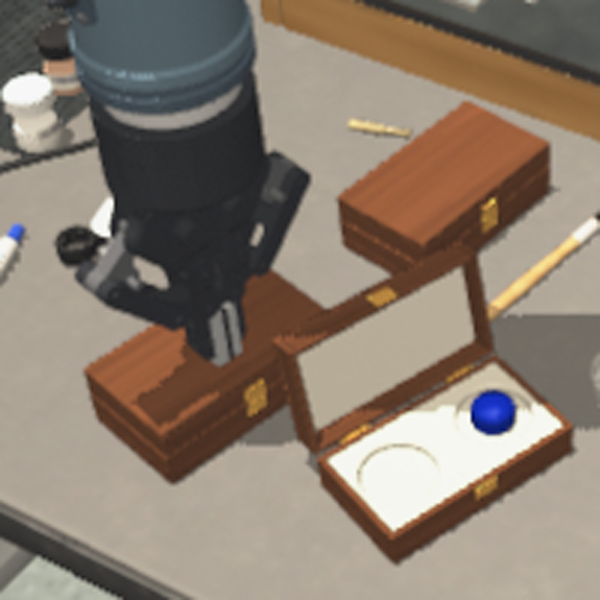

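Lid b is down; press it gently to confirm.

Call:
drive_tool(targets=[{"claw":0,"x":0,"y":0,"z":-0.0035,"twist":0},{"claw":0,"x":0,"y":0,"z":-0.0015,"twist":0},{"claw":0,"x":0,"y":0,"z":-0.001,"twist":0},{"claw":0,"x":0,"y":0,"z":0,"twist":0}])

```text
time_s: 21.28
tool_pos: [563.5, 299.6, 5.6]
tool_rot: [0.713, -0.701, 0.0, 0.0]
ft_force: [-0.5, -0.5, 3.8]
width: 0.5
```

Call:
drive_tool(targets=[{"claw":0,"x":0,"y":0,"z":0.035,"twist":0},{"claw":0,"x":0,"y":0,"z":0.04,"twist":0},{"claw":0.3,"x":0,"y":-0.005,"z":0.035,"twist":-3.6},{"claw":0.5,"x":-0.014,"y":-0.037,"z":0,"twist":-3.5},{"claw":0.5,"x":-0.014,"y":-0.037,"z":0,"twist":0},{"claw":0.5,"x":-0.014,"y":-0.037,"z":0,"twist":0},{"claw":0.5,"x":-0.014,"y":-0.037,"z":0,"twist":0},{"claw":0.5,"x":-0.014,"y":-0.037,"z":0,"twist":0},{"claw":0.5,"x":-0.014,"y":-0.037,"z":0,"twist":0},{"claw":0.5,"x":-0.013,"y":-0.037,"z":-0.01,"twist":0},{"claw":0.5,"x":0,"y":0,"z":-0.03,"twist":0},{"claw":0.5,"x":0,"y":0,"z":-0.03,"twist":0},{"claw":0.5,"x":0,"y":0,"z":0,"twist":0},{"claw":0.5,"x":0,"y":0,"z":0,"twist":0},{"claw":0.5,"x":0,"y":0,"z":0,"twist":0}])

```text
time_s: 22.53
tool_pos: [467.0, 36.3, 46.3]
tool_rot: [-0.669, 0.744, -0.0, 0.001]
ft_force: [-0.1, 0.2, 0.1]
width: 42.5
```

```bash
python3 look.py w22
```

```text
[467.   36.3  46.3] [-0.106 -0.994 -0.   ] [-0.0005 -0.001 ] 42.5 [-0.1  0.2  0.1] 22.5333
blue [444. 253.] 1417 [array([459.2, -47.2]), array([37.1, 17.9]), np.float64(30.4)]
blue [318. 254.] 1002 [array([467.5,  35.6]), array([22.6, 25.1]), np.float64(74.0)]
blue [ 49. 316.] 1288 [array([441.8, 228.7]), array([24.5, 35.2]), np.float64(33.1)]
```

View pics/w22.png

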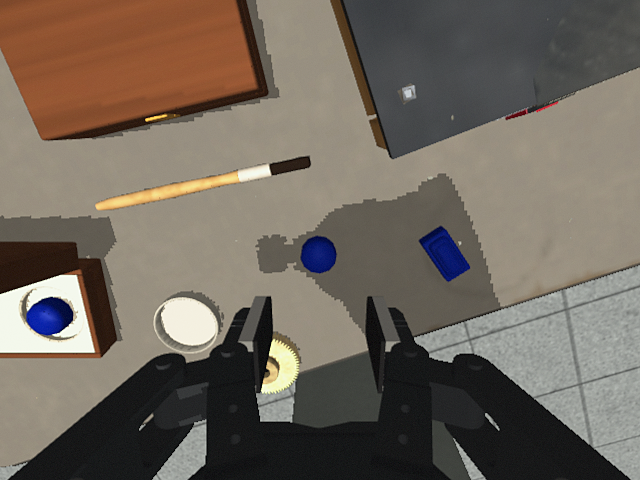

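Call:
drive_tool(targets=[{"claw":0.5,"x":0.0005,"y":-0.0007,"z":-0.03,"twist":0},{"claw":0.5,"x":0,"y":0,"z":-0.026,"twist":0},{"claw":0.5,"x":0,"y":0,"z":-0.02,"twist":0},{"claw":0.5,"x":0,"y":0,"z":0,"twist":0},{"claw":0.5,"x":0,"y":0,"z":0,"twist":0},{"claw":0.1,"x":0,"y":0,"z":0,"twist":0},{"claw":0.1,"x":0,"y":0,"z":0,"twist":0},{"claw":0.1,"x":0,"y":0,"z":0,"twist":0},{"claw":0.1,"x":0,"y":0,"z":0,"twist":0},{"claw":0.1,"x":0,"y":0,"z":0,"twist":0},{"claw":0.1,"x":0,"y":0,"z":0,"twist":0}], grip_force=30)

```text
time_s: 23.5
tool_pos: [468.4, 35.3, -28.8]
tool_rot: [-0.668, 0.744, -0.001, 0.001]
ft_force: [-1.2, 0.8, 6.6]
width: 21.5
```

Call:
drive_tool(targets=[{"claw":0.1,"x":0,"y":0,"z":0.005,"twist":0},{"claw":0.1,"x":0,"y":0,"z":0.015,"twist":0},{"claw":0.1,"x":0,"y":0,"z":0.02,"twist":0},{"claw":0.1,"x":0,"y":0,"z":0,"twist":0}])

```text
time_s: 23.83
tool_pos: [469.3, 35.2, 12.9]
tool_rot: [-0.668, 0.744, -0.002, 0.002]
ft_force: [1.5, -0.4, 0.8]
width: 21.6
```

```bash
python3 look.py w23;python3 - <<'E'
from h import *
a=snap('scene','s11.png'); w=cv2.imread('pics/w23.png')[200:400,160:460]
a=cv2.cvtColor(cv2.resize(a[210:310,290:410],(480,400),interpolation=cv2.INTER_CUBIC),cv2.COLOR_RGB2BGR)
w=cv2.resize(w,(320,213)); o=np.zeros((400,800,3),np.uint8);o[:,:480]=a;o[:213,480:]=w
cv2.imwrite('pics/s11z.png',o)
E
```

```text
[469.3  35.2  12.9] [-0.107 -0.994 -0.001] [-0.0013 -0.0056] 21.6 [ 1.5 -0.4  0.8] 23.8333
blue [462. 277.] 1916 [array([459.3, -47.1]), array([38., 18.]), np.float64(30.4)]
blue [319. 314.] 2143 [array([444.6,  37.3]), array([28. , 36.1]), np.float64(85.0)]
blue [ 14. 349.] 1167 [array([437.7, 225. ]), array([19.6, 34.3]), np.float64(68.0)]
```

View pics/s11z.png

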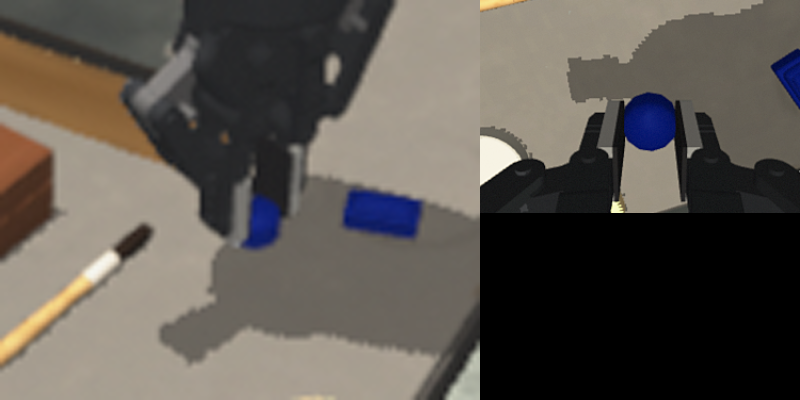

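Call:
drive_tool(targets=[{"claw":0.1,"x":0,"y":0,"z":0.04,"twist":0},{"claw":0.1,"x":0,"y":0.01,"z":0.04,"twist":0},{"claw":0.1,"x":-0.001,"y":0.025,"z":0.028,"twist":0},{"claw":0.1,"x":-0.002,"y":0.037,"z":0,"twist":0},{"claw":0.1,"x":-0.002,"y":0.037,"z":0,"twist":0},{"claw":0.1,"x":-0.002,"y":0.037,"z":0,"twist":0},{"claw":0.1,"x":-0.002,"y":0.037,"z":0,"twist":0},{"claw":0.1,"x":-0.002,"y":0.037,"z":0,"twist":0},{"claw":0.1,"x":0,"y":0.02,"z":0,"twist":0},{"claw":0.1,"x":0,"y":0,"z":0,"twist":0},{"claw":0.1,"x":0,"y":0,"z":0,"twist":0},{"claw":0.1,"x":0,"y":0,"z":0,"twist":0}])

```text
time_s: 24.93
tool_pos: [455.4, 273.5, 116.6]
tool_rot: [-0.668, 0.744, -0.0, -0.001]
ft_force: [0.8, -1.0, 0.2]
width: 21.9
```

```bash
python3 look.py w24; python3 -c "
from h import *
s=observe();overlay(np.load('w1.npy'),(454,245),-6.1,s,'w24o.png')"
```

```text
[455.4 273.5 116.6] [-0.108 -0.994  0.002] [0.0017 0.0009] 21.9 [ 0.8 -1.   0.2] 24.9333
blue [391. 231.] 656 [array([444.3, 212.1]), array([25.6, 23.3]), np.float64(39.0)]
blue [319. 314.] 2131 [array([370.4, 282.1]), array([44. , 56.9]), np.float64(85.0)]
```

View pics/w24o.png

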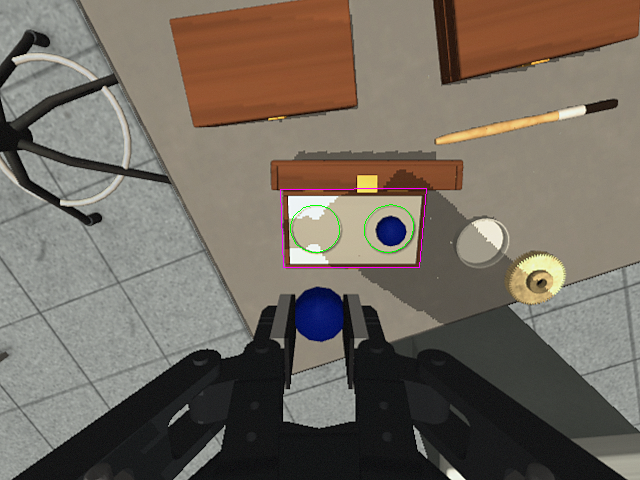

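Call:
drive_tool(targets=[{"claw":0.1,"x":0.0015,"y":0.0015,"z":-0.03,"twist":0},{"claw":0.1,"x":0,"y":0,"z":-0.04,"twist":0},{"claw":0.1,"x":0,"y":0,"z":-0.03,"twist":0},{"claw":0.1,"x":0,"y":0,"z":-0.016,"twist":0},{"claw":0.1,"x":0,"y":0,"z":0,"twist":0},{"claw":0.1,"x":0,"y":0,"z":0,"twist":0},{"claw":0.1,"x":0,"y":0,"z":0,"twist":0}])

```text
time_s: 25.57
tool_pos: [458.3, 276.2, 2.5]
tool_rot: [-0.668, 0.744, -0.0, 0.001]
ft_force: [0.4, -0.1, 0.2]
width: 21.5
```

```bash
python3 look.py w25; python3 -c "
from h import *
s=observe();overlay(np.load('w1.npy'),(454,245),-6.1,s,'w25o.png')"
```

```text
[458.3 276.2   2.5] [-0.108 -0.994 -0.001] [-0.0008 -0.0014] 21.5 [ 0.4 -0.1  0.2] 25.5667
blue [441. 301.] 1887 [array([440.3, 209.8]), array([31.1, 25.1]), np.float64(37.5)]
blue [319. 314.] 2118 [array([439.5, 277.6]), array([26.5, 34.1]), np.float64(85.0)]
```

View pics/w25o.png

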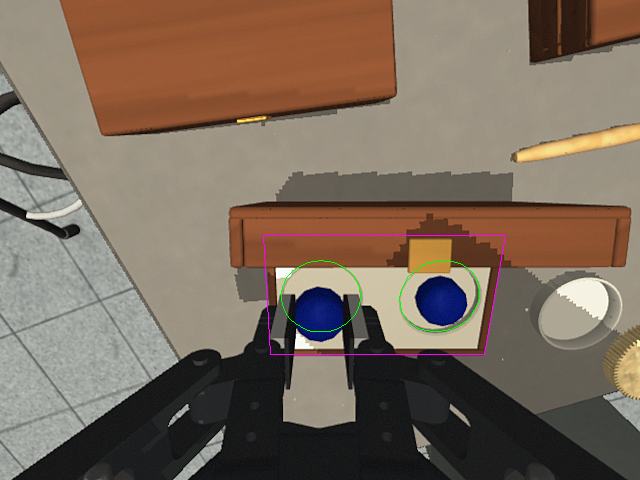

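Fits within 1–2 mm. Lower, release, retreat.

Call:
drive_tool(targets=[{"claw":0.1,"x":0,"y":0,"z":-0.007,"twist":0},{"claw":0.1,"x":0,"y":0,"z":-0.006,"twist":0},{"claw":0.1,"x":0,"y":0,"z":0,"twist":0},{"claw":0.1,"x":0,"y":0,"z":0,"twist":0},{"claw":0.3,"x":0,"y":0,"z":0,"twist":0},{"claw":0.4,"x":0,"y":0,"z":0,"twist":0},{"claw":0.45,"x":0,"y":0,"z":0,"twist":0},{"claw":0.45,"x":0,"y":0,"z":0,"twist":0},{"claw":0.45,"x":0,"y":0,"z":0.01,"twist":0},{"claw":0.45,"x":0,"y":0,"z":0.03,"twist":0},{"claw":0.45,"x":0,"y":0,"z":0.04,"twist":0},{"claw":0.45,"x":0,"y":0,"z":0.04,"twist":0},{"claw":0.45,"x":0,"y":0,"z":0,"twist":0},{"claw":0.45,"x":0,"y":0,"z":0,"twist":0}])

```text
time_s: 26.78
tool_pos: [459.1, 277.7, 111.6]
tool_rot: [-0.668, 0.744, -0.001, 0.003]
ft_force: [-0.0, -0.1, -1.1]
width: 38.8
```

```bash
python3 look.py w26; python3 -c "
from h import *
s=observe();overlay(np.load('w1.npy'),(454,245),-6.1,s,'w26o.png')"
```

```text
[459.1 277.7 111.6] [-0.107 -0.994 -0.004] [-0.0037 -0.0047] 38.8 [-0.  -0.1 -1.1] 26.7833
blue [321. 237.] 658 [array([451.2, 276.1]), array([24.4, 24.6]), np.float64(40.8)]
blue [398. 237.] 679 [array([444. , 211.7]), array([25.9, 23. ]), np.float64(39.1)]
```

View pics/w26o.png

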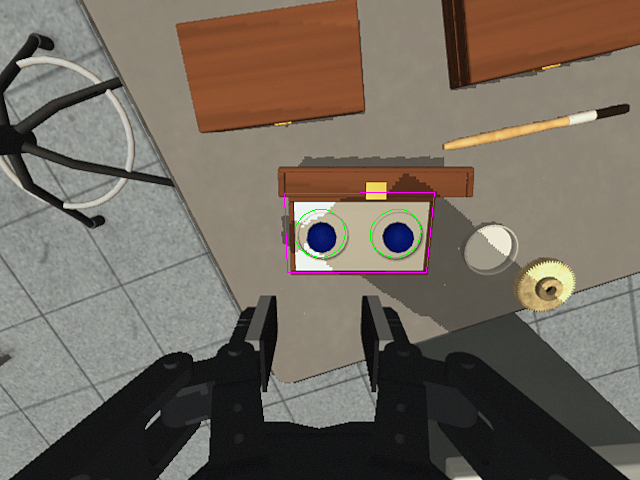

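Call:
drive_tool(targets=[{"claw":0,"x":0.03,"y":-0.012,"z":0,"twist":0},{"claw":0,"x":0.03,"y":-0.012,"z":0,"twist":0},{"claw":0,"x":0.029,"y":-0.012,"z":0,"twist":0},{"claw":0,"x":0,"y":0,"z":0,"twist":0},{"claw":0,"x":0,"y":0,"z":-0.036,"twist":0},{"claw":0,"x":0,"y":0,"z":-0.039,"twist":0},{"claw":0,"x":0,"y":0,"z":0,"twist":0},{"claw":0,"x":0,"y":0,"z":0,"twist":0},{"claw":0,"x":0,"y":0,"z":0,"twist":0}])

```text
time_s: 27.58
tool_pos: [546.3, 240.9, 34.2]
tool_rot: [-0.668, 0.744, 0.0, 0.0]
ft_force: [0.6, 0.9, 0.6]
width: 0.0
```

Call:
drive_tool(targets=[{"claw":0,"x":-0.015,"y":0.0016,"z":0,"twist":0},{"claw":0,"x":-0.014,"y":0.0015,"z":0,"twist":0},{"claw":0,"x":-0.009,"y":0.001,"z":0.002,"twist":0},{"claw":0,"x":-0.009,"y":0.001,"z":0.002,"twist":0},{"claw":0,"x":-0.0075,"y":0.0008,"z":-0.001,"twist":0},{"claw":0,"x":-0.007,"y":0.0008,"z":-0.001,"twist":0},{"claw":0,"x":-0.007,"y":0.0008,"z":-0.003,"twist":0},{"claw":0,"x":-0.0065,"y":0.0007,"z":-0.0035,"twist":0},{"claw":0,"x":-0.006,"y":0.0006,"z":-0.005,"twist":0},{"claw":0,"x":-0.005,"y":0.0005,"z":-0.005,"twist":0},{"claw":0,"x":-0.012,"y":0.0013,"z":0,"twist":0},{"claw":0,"x":-0.01,"y":0.001,"z":-0.003,"twist":0},{"claw":0,"x":0,"y":0,"z":-0.004,"twist":0},{"claw":0,"x":0,"y":0,"z":0,"twist":0},{"claw":0,"x":0,"y":0,"z":-0.0035,"twist":0},{"claw":0,"x":0,"y":0,"z":-0.0015,"twist":0},{"claw":0,"x":0,"y":0,"z":-0.001,"twist":0},{"claw":0,"x":0,"y":0,"z":0,"twist":0}])

```text
time_s: 29.08
tool_pos: [438.6, 252.0, 5.7]
tool_rot: [-0.668, 0.744, -0.0, 0.0]
ft_force: [0.5, -0.9, 0.1]
width: -0.4
```

Call:
drive_tool(targets=[{"claw":0,"x":0,"y":0,"z":-0.0015,"twist":0},{"claw":0,"x":0,"y":0,"z":0,"twist":0}])

```text
time_s: 29.25
tool_pos: [438.7, 252.1, 5.4]
tool_rot: [-0.668, 0.744, -0.0, 0.0]
ft_force: [-2.9, -2.1, 14.7]
width: 0.0
```

Call:
drive_tool(targets=[{"claw":0,"x":0,"y":0,"z":0.03,"twist":0},{"claw":0,"x":0,"y":0,"z":0.04,"twist":0},{"claw":0,"x":0,"y":0,"z":0.04,"twist":0},{"claw":0,"x":0,"y":-0.04,"z":0.01,"twist":0},{"claw":0,"x":0,"y":-0.04,"z":0,"twist":0},{"claw":0,"x":0,"y":-0.04,"z":0,"twist":0},{"claw":0,"x":0,"y":-0.04,"z":0,"twist":0},{"claw":0,"x":0,"y":-0.04,"z":0,"twist":0},{"claw":0,"x":0,"y":-0.04,"z":0,"twist":0},{"claw":0,"x":0,"y":-0.04,"z":0,"twist":0},{"claw":0,"x":0,"y":0,"z":0,"twist":0},{"claw":0,"x":0,"y":0,"z":0,"twist":0}])

```text
time_s: 30.25
tool_pos: [438.1, -30.5, 124.4]
tool_rot: [-0.666, 0.746, -0.0, -0.0]
ft_force: [0.4, 0.4, 0.6]
width: -0.2
```

```bash
python3 -c "
from h import *
a=snap('scene','s12.png');b=snap('top','t12.png')
z=lambda i,r:cv2.cvtColor(cv2.resize(i,(400,500),interpolation=cv2.INTER_CUBIC),cv2.COLOR_RGB2BGR)
cv2.imwrite('pics/f.png',np.hstack([z(a[200:400,130:310],1),z(b[140:320,110:310],1)]))
for n in ['blue_bar','red_bar','red_round','blue_round']: print(n,[(np.round(q['point']),round(q['conf'],2)) for q in finder.tip_of('top',n)][:2])
print(observe()['tool_pos'],observe()['time_s'])"
```

```text
blue_bar []
red_bar []
red_round [(array([597., 112.,  -1.]), 0.65)]
blue_round []
[438.27763404 -26.51881132 124.29169981] 30.55
```

View pics/f.png

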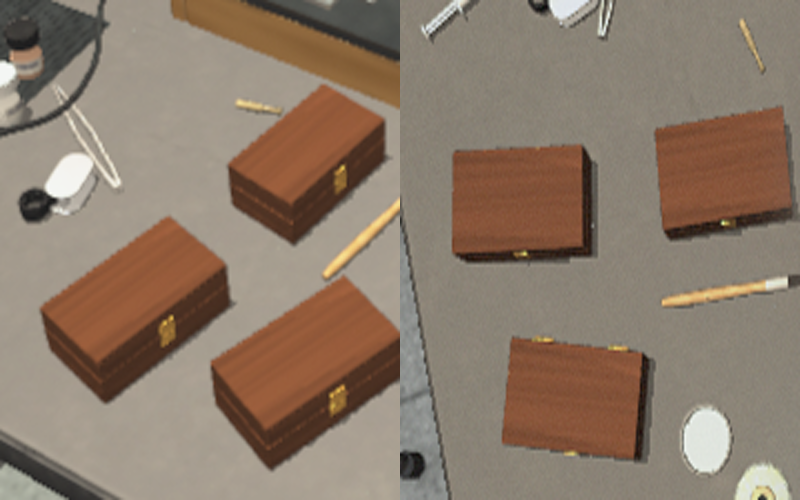

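View pics/s12.png

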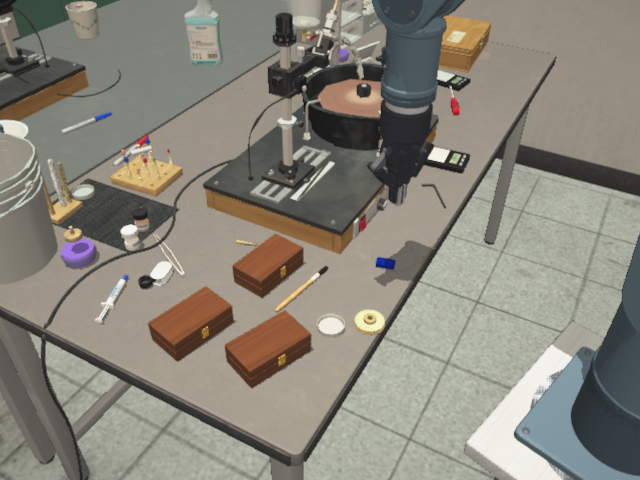

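All three lids are shut, the blue bar is untouched at its original pixel (385,263), and the arm is clear.

```bash
python3 -c "
from plant import ctrl
print(ctrl.job_done())"
```

```text
the job is handed in; nothing more can be done
None
```

The job is handed in at about 30.6 s: all three pairs are matched and all three lids are shut.

- **Red round stone:** laid in box_a's empty well; the wrist picture showed it in the well, then I shut the lid.
- **Red oblong stone:** laid lengthwise in box_b's empty well; the picture showed it parallel to its mate and the same size, then I shut the lid.
- **Blue round stone:** laid in box_c's empty well; the picture showed it in the well, then I shut the lid.
- **Blue oblong stone:** not touched. The last scene picture shows it at its starting position, around pixel (385, 263).

**Last checks:** the closed fingers met each lid at the height of a shut lid, pressing with 6.3, 3.8 and 14.7 N. The final top and scene pictures show three closed boxes, and the arm was clear of everything.

**What did not go to plan or disagreed:**
- **Tool offset:** the fingertips sit about 35 mm behind the stated TCP. My first grasp closed in the air above the red round stone without moving it. I measured the offset from the pictures and allowed for it after that.
- **Red round stone regripped:** I set it down once near where it lay and gripped it about 5 mm higher, so the fingers would clear the well.
- **Grip width:** the gripper read about 21.5 to 22 mm on the 24 mm round stones and about 17 mm on the 18 mm bar. All the grips held.
- **Final network search:** in the last top picture it did not find the blue bar, which the arm partly hid. It also reported a loose red round stone, but at the position of the closed box_a.

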